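# Load the slide-unit kit pallet

### The job

Load the kit pallet for the next slide-unit builds with all the rails and side plates that are set out: swing the yellow retaining bar up, take each guide rail from the granite plate, turn it end for end and lay it flat and fully home in a rail lane with its carriage in the wide pocket at the red end, and when the rails are in swing the bar fully down over them. Slide each side plate up out of the rack and stand it upright, fully home, in a slot of its own on the pallet; do this before or after the rails, as you like. Do not knock the indicator stand with the arm or with a part, and leave the other things on the bench where they are.

Things in the scene. Friction and masses are not known exactly. Their poses are not given: they have to be found in the camera images.
- granite: black granite surface plate, 250 (its x) x 280 (its y) x 50 mm high, fixed left or right of the pallet; the rails lie on its top, 50 mm above the bench. Origin: centre of its underside
- stand: dial-indicator stand, fixed on the bench just behind (+x of) the granite: dark base 50 x 60 x 55 mm, steel post 14 mm across to 240 mm height, at 200 mm height a rod along the stand's +y to a 56 mm round dial centred 90 mm from the post (reaching 118 mm out, 228 mm up). Origin: under the centre of its base
- pallet: grey kit pallet, fixed: x -130..130 (away from the robot), y -185..170 mm, base 12 mm thick; origin on the bench. Red strip along its -y edge (face at y = -175, top at 38 mm): the red end. Two rail lanes along y at x = -45 and +45, centred at y = -71; at +y (from y = 43) a black toothed holder, top at 57 mm, with three slots for side plates. Bar apart, nothing is higher
- lane1 (a point): seat of the rail lane nearer the robot (pallet's axes): a rail's origin lies here when home, 22 mm above the bench. Along y from here: wide pocket for the carriage -89..-44 (52 mm between cheeks 14 mm high), open gap -44..25 (base 10 mm below the seat), narrow saddle 25..65 (27 mm between cheeks 12 mm high); red strip at -104. The far lane is the same, its seat 90 mm to +x
- bar (a joint): yellow retaining bar, 14 x 14 mm, hinged at its far end about the pallet's y (hinge centre x = 115, y = -26, z = 49 mm in the pallet's frame): 0 rad = down, level across both lanes, underside 42 mm above the bench, 2.5 mm above seated rails; grows as its near end swings up; pi/2 = upright; stops at 1.75. Stays where left (1 to 2 N at the handle moves it)
- bar_grip (a point): middle of the bar's black handle (42 mm long, 16 x 16 mm) at its free end, 210 mm from the hinge, 49 mm above the bench when down, 29 mm free below it. x points along the bar to the hinge, y along the hinge. Pinched across its sides (fingers closing along the pallet's y) it can turn between the fingers as the bar swings
- rack: plate rack, fixed on the other side of the pallet from the granite: aluminium base 180 (its x) x 136 (its y) x 12 mm, blue toothed walls, top 82 mm above the bench, with three slots along its y at x = -56, 0, 56 mm, 11.5 mm wide, 70 mm deep. A plate slides straight up out of its slot. Origin: centre of its underside
- rail1: steel guide rail, 190 (its x) x 20 x 17.5 mm high, about 0.6 kg, with a black and grey carriage (44 mm wide, top 30 and underside 4.6 mm above the rail's underside) pinned at its +x end, x = 39..95, red seal on that end; balances at about x = 26. Lies on the granite. Origin: centre of the rail's underside. May be absent
- rail1_carriage (a point): middle of the carriage of rail1: 67 mm along +x from the rail's origin, 17.5 mm up
- rail2: steel guide rail, 190 (its x) x 20 x 17.5 mm high, about 0.6 kg, with a black and grey carriage (44 mm wide, top 30 and underside 4.6 mm above the rail's underside) pinned at its +x end, x = 39..95, red seal on that end; balances at about x = 26. Lies on the granite. Origin: centre of the rail's underside. May be absent
- rail2_carriage (a point): middle of the carriage of rail2: 67 mm along +x from the rail's origin, 17.5 mm up
- plate1: machined aluminium side plate, 8 mm thick (its x), 100 mm wide (its y), 120 mm high (its z), about 0.25 kg, standing in a slot of the rack with its upper 50 mm bare. Origin: centre of its lower edge. May be absent (at most one of the rails and plates is)
- plate2: machined aluminium side plate, 8 mm thick (its x), 100 mm wide (its y), 120 mm high (its z), about 0.25 kg, standing in a slot of the rack with its upper 50 mm bare. Origin: centre of its lower edge. May be absent (at most one of the rails and plates is)
- plate3: machined aluminium side plate, 8 mm thick (its x), 100 mm wide (its y), 120 mm high (its z), about 0.25 kg, standing in a slot of the rack with its upper 50 mm bare. Origin: centre of its lower edge. May be absent (at most one of the rails and plates is)
- slot1 (a point): floor of pallet slot 1 (nearest the robot), centre, 12 mm above the bench, axes those of the pallet: slot 15 mm wide (x), 110 mm long (y), 45 mm deep; a plate's origin lies here when home
- slot2 (a point): floor of pallet slot 2 (the middle one), centre, 12 mm above the bench, axes those of the pallet: slot 15 mm wide (x), 110 mm long (y), 45 mm deep; a plate's origin lies here when home
- slot3 (a point): floor of pallet slot 3 (farthest from the robot), centre, 12 mm above the bench, axes those of the pallet: slot 15 mm wide (x), 110 mm long (y), 45 mm deep; a plate's origin lies here when home
- die1: bystander: press die with an aluminium micrometer head, 48 mm across, 130 mm high, standing; to be left alone
- die2: bystander: press die with a brass head, 48 mm across, 130 mm high, standing; to be left alone
- oil: bystander: amber oil bottle, 52 mm across, 150 mm high; to be left alone
- driver: bystander: screwdriver, 200 mm, lying; to be left alone
- spanner: bystander: spanner, 170 mm, lying; to be left alone
- mug: bystander: blue mug, 80 mm across, 90 mm high; to be left alone
There are look-alikes about, which are no part of the job. Leave any blue look-alike of the plate1 alone. What is shaped like the rail2 but blue is not meant.

How it is judged:
By the outcome, as a careful person would: the job done as asked, in the order asked, and still so for the second after the job is handed in, with the robot touching nothing.
Of rail1, rail2, plate1, plate2, plate3 only 4 to 5 are there at a start; the rules pass over those that are not, and their reading is None.
At some moment in a run one of rail1, rail2 may be knocked a few centimetres aside while the robot is not near it.
It also fails if it takes over 210 s, if anything falls off the work surface, if the arm or the gripper's body presses on something with over 40 N, if the wrist force passes 120 N, or if a joint passes its speed limit or range.

### The arm

A 6-joint arm with a two-finger parallel gripper is mounted at the origin on the work surface. World frame = base frame: x ahead of the robot, y to its left, z up, the work surface at z = 0. Lengths are in m, angles in rad, forces in N, time in s.
With the tool pointing down it reaches from about 0.25 to 0.725 m from the base axis. Payload 9.7 kg.
Tool frame: the origin (TCP) lies between the finger pads; the fingertips stand 22 mm ahead of it and the grasp point (between the pads) lies 3 mm ahead of it (manip.nose_length is the distance from the TCP to the fingertips, in m); z points along the fingers, y is the direction in which the jaws open and shut (so a half turn about z gives the same grasp; the last joint's range is limited). The gripper opens to 85 mm and grips with 20 to 120 N. Pads are 22 mm wide; open, the fingers measure 114 mm over their backs; the gripper's body (76 mm by 85 mm) begins 54 mm behind the grasp point. The pads swing forward as they close: fully open they stand 13 mm farther back than shut.
Start: joints at [-1.294, 0.087, 0.176, 1.66, 0, 1.571], TCP at [0.15, -0.529, 0.222] pointing down, gripper open.
Joint ranges: [-3.13, 3.13], [-0.85, 1.81], [-1.15, 1.24], [-2.2, 2.28], [-1.44, 1.52], [-3.14, 3.14]. Speed limits (rad/s): [2.22, 2.22, 2.57, 3.14, 3.14, 3.14].

### API

Orientations are given as a unit quaternion [w, x, y, z].
In Python, from workcell import get_state, imaging, ticket, manip gives the robot as it stands. The module is installed in compiled form; this text tells all that it offers.
- The arm moves only by the tool play_rows, never from a script. Its argument "increments" is a list that holds one entry, the list of rows, each a list of 5 numbers: the closure in counts, from 0 (fully open) to 255 (shut), then the shift along the tool's x, y, z in mm, then the turn about the tool's z in units of 5 degrees (1.0 is 5 degrees). In form: [[[claw, dx, dy, dz, yaw], ...]]. A call has 1 to 20 rows; each row shifts and turns the commanded pose from where the row before left it, along the tool's axes as they then stand; what a row does not reach is not made up. A row lasts 1/10 s, in which the tool goes at most 50 mm and 8.59 degrees, less where a joint would pass 70% of its speed; a pose out of reach is approached as far as the arm can. A call is refused whole if a number of a shift passes 50 or a number of a turn 1, either way. A call with a gripper value outside its range is refused whole. The fingers move at their own pace and stop on an object; the grip force is fixed at half the most. Time passes only in rows, so rows that do not move let the fingers close. It gives the time, the measured TCP pose, the force and the opening at its end, in the units of the state.
- get_state(): the state, without advancing time (a new reading comes with each control period).
- imaging.camera(name): name is "side" or "top"; returns a dict with "frame" (384x512x3 uint8, red, green, blue), "fx", "fy", "cx", "cy" (pixels), "R" (3x3) and "t" (3): a world point X has camera coordinates R X + t. Camera axes: x right, y down, z forward; pixel columns grow to the right and rows downward; lengths in m; the calibration is good to about 2 mm. A picture is of the moment at which its call begins. There is no depth.
- ticket.job_done(): hands the job in, once; it reports no verdict.
Trained networks look in the newest picture that a camera, given by its name, has taken for a name from the list of things; names that differ only in an ending like _2 or _b are one class to them, and where a whole thing is asked for, a point or a joint stands for the part that bears it (a point fixed in the world has none). Each returns a list of dicts, best first, with "p" (0 to 1); they miss things now and then, are a little off and sometimes report something else, mostly with a low value. They report only what shows in the picture. A call takes as long as a camera call. They do not tell look-alikes from the thing itself.
- imaging.spot_in(query, camera): "point" ([x, y, z] in m, in world coordinates, good to about 4 mm: the middle of the surface that is visible of it).
- imaging.silhouettes(query, camera): "region" (384x512 bool, what is visible of it).
- imaging.spot_point(query, camera): "point" ([x, y, z] in m, in world coordinates, good to about 4 mm: a listed point, or the origin of a listed thing).
The state is a dict: "time": time; "q": joint angles; "qvel": joint speeds; "joint_efforts": joint torques, N m; "eef_pos": TCP position; "tool_rot": TCP orientation; "contact_force": force on the tool from outside, world axes, zero at the start; "torque": the same for the moment, N m; "width": finger opening in m.
Only numpy, scipy, OpenCV 4.12 (cv2) and the standard library are available. Lean on these libraries where they do the work, as an engineer would, in place of code of your own. Each camera call takes 0.05 s, during which the arm holds its last target. There are 200 camera calls.

## Working session

There is one attempt and no reset: what is moved stays moved. The work goes in short steps, Python scripts to look and compute and a tool call to move; the robot and the scene stay as the last step left them, time stands still between calls to the robot, and variables do not carry over. Pictures are saved under pics/ and viewed, about 12 in all and at most 16, crops included, and the job is handed in when it is done.

Besides the shell and the picture viewer there is one more tool, called after "Call:" by a JSON object that holds its "op" and its "data", one argument or row to a line. play_rows: Moves the arm, as the interface text tells. Its arguments: {"type":"object","properties":{"increments":{"type":"array","items":{"type":"array","items":{"type":"array","items":{"type":"number"}}}}},"required":["increments"]}

```bash
mkdir -p pics; python3 - <<'E'
from workcell import get_state, imaging, manip
import cv2, numpy as np
s=get_state(); print({k:np.round(v,3).tolist() for k,v in s.items()}, manip.nose_length)
for c in("top","side"):
    d=imaging.camera(c); cv2.imwrite(f"pics/{c}0.png",cv2.resize(d["frame"][:,:,::-1],None,fx=1.5,fy=1.5,interpolation=cv2.INTER_CUBIC))
    print(c,d["fx"],d["cx"],d["cy"],np.round(d["R"],4).tolist(),np.round(d["t"],4).tolist())
    for q in ["granite","stand","pallet","lane1","bar_grip","rack","rail1","rail1_carriage","plate1","slot1","slot2","slot3"]:
        print(q,[(np.round(r["point"],3).tolist(),round(r["p"],2)) for r in imaging.spot_point(q,c)][:6])
E
```

```text
{'time': 0.0, 'q': [-1.294, 0.087, 0.175, 1.66, -0.0, 1.571], 'qvel': [-0.0, 0.0, -0.0, -0.001, -0.0, -0.0], 'joint_efforts': [-0.003, -52.039, 46.48, 0.016, -0.0, -0.0], 'eef_pos': [0.15, -0.529, 0.221], 'tool_rot': [-0.001, 0.99, 0.138, -0.0], 'contact_force': [0.024, -0.693, -0.978], 'torque': [-0.037, -0.022, 0.032], 'width': 0.085} 0.022
top 457.0096260562031 246.69751704731826 190.14086171081806 [[-0.0739, -0.9973, 0.0025], [-0.9762, 0.0718, -0.2046], [0.2038, -0.0175, -0.9788]] [-0.0322, 0.569, 1.6778]
granite [([0.495, -0.383, 0.001], 0.58)]
stand [([0.677, -0.404, 0.005], 0.75)]
pallet [([0.55, 0.008, 0.001], 0.69), ([0.358, -0.142, 0.002], 0.25)]
lane1 [([0.498, -0.062, 0.021], 0.94)]
bar_grip [([0.45, -0.01, 0.083], 0.58)]
rack [([0.517, 0.38, -0.005], 0.76)]
rail1 [([0.537, -0.386, 0.049], 0.82), ([0.427, -0.666, 0.002], 0.69), ([0.449, -0.386, 0.052], 0.6)]
rail1_carriage [([0.538, -0.323, 0.063], 0.96)]
plate1 [([0.571, 0.382, 0.018], 0.73), ([0.498, 0.547, -0.001], 0.5), ([0.33, 0.451, 0.002], 0.48), ([0.519, 0.384, 0.009], 0.46), ([0.458, 0.392, 0.016], 0.43)]
slot1 [
[... 787 characters left out ...]
ck [([0.517, 0.384, 0.003], 0.74)]
rail1 [([0.447, -0.384, 0.053], 0.89), ([0.54, -0.383, 0.051], 0.77), ([0.429, -0.663, 0.005], 0.63)]
rail1_carriage [([0.498, -0.064, 0.021], 0.66), ([0.536, -0.318, 0.064], 0.57), ([0.514, 0.383, 0.014], 0.55), ([0.55, 0.005, -0.002], 0.21)]
plate1 [([0.573, 0.38, 0.012], 0.78), ([0.462, 0.396, 0.009], 0.7), ([0.501, 0.545, 0.003], 0.69), ([0.33, 0.446, 0.001], 0.6)]
slot1 [([0.554, 0.109, 0.012], 0.85), ([0.61, 0.111, 0.01], 0.85), ([0.454, -0.01, 0.079], 0.35)]
slot2 [([0.554, 0.109, 0.012], 0.85), ([0.61, 0.111, 0.01], 0.85), ([0.454, -0.01, 0.079], 0.35)]
slot3 [([0.554, 0.109, 0.012], 0.85), ([0.61, 0.111, 0.01], 0.85), ([0.454, -0.01, 0.079], 0.35)]
```

View pics/top0.png

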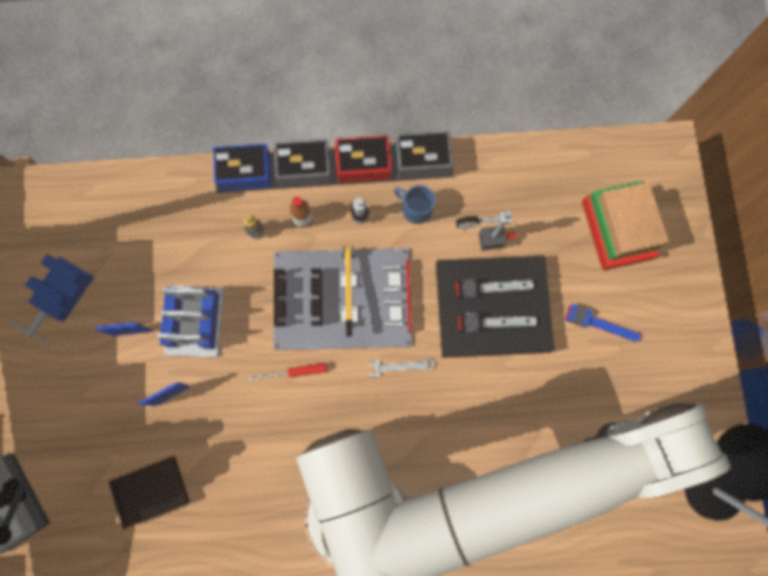

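View pics/side0.png

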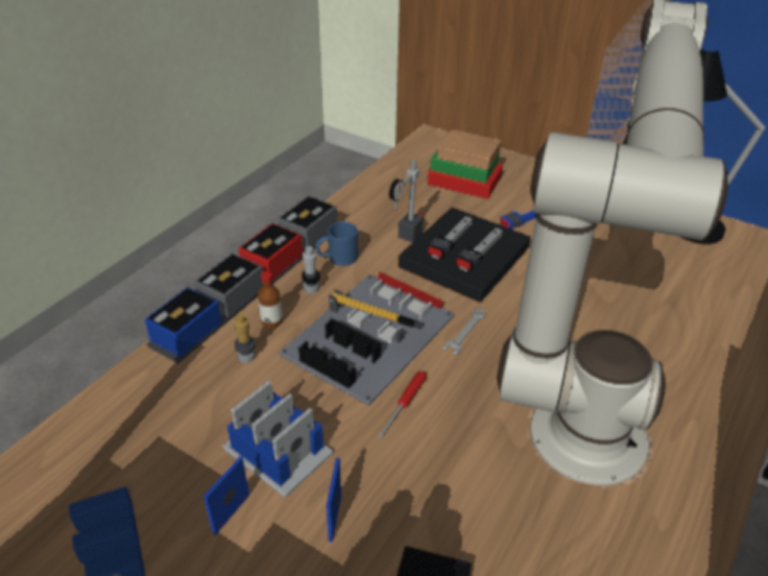

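All five parts are there: the three grey plates stand in the rack (1.5x top image, about 190,320), and two rails with their red ends towards +y lie on the granite (495,305). The bar is slightly raised. The blue items at (125,328), (165,393) and (605,323) are decoys. Next I'll refine the poses with silhouette fits.

```bash
cat > h.py <<'E'
from workcell import get_state, imaging
import cv2, numpy as np
from scipy.optimize import minimize
B={"pallet":[(-130,130,-185,170,0,12)],
"granite":[(-125,125,-140,140,0,50)],
"rail1":[(-95,95,-10,10,0,17.5),(39,95,-22,22,4.6,30)],
"rack":[(-90,90,-68,68,0,12)],
"plate1":[(-4,4,-50,50,70,120)]}
def R2(a): return np.array([[np.cos(a),-np.sin(a)],[np.sin(a),np.cos(a)]])
def proj(d,P):
    c=P@np.array(d["R"]).T+np.array(d["t"]); return np.c_[d["fx"]*c[:,0]/c[:,2]+d["cx"],d["fy"]*c[:,1]/c[:,2]+d["cy"]]
def render(d,boxes,p,z0):
    m=np.zeros((384*4,512*4),np.uint8)
    for b in boxes:
        P=np.array([[x,y,z] for x in b[:2] for y in b[2:4] for z in b[4:]])/1e3
        P[:,:2]=P[:,:2]@R2(p[2]).T+p[:2]; P[:,2]+=z0
        h=cv2.convexHull(((proj(d,P)+.5)*4*16).astype(np.int32)); cv2.fillConvexPoly(m,h,1,cv2.LINE_8,4)
    return cv2.resize(m.astype(np.float32),(512,384),interpolation=cv2.INTER_AREA)
def fit(name,p0,z0,views):
    """views: list of (cameradict, mask)"""
    def cost(u):
        p=np.array(p0)+u*np.array([.01,.01,.1]); c=0
        for d,m in views:
            r=render(d,B[name],p,z0); c-=np.minimum(r,m).sum()/np.maximum(r,m).sum()
        return c/len(views)
    s=np.array([[0,0,0],[1,0,0],[0,1,0],[0,0,1.]])-.3
    o=minimize(cost,np.zeros(3),method="Nelder-Mead",options=dict(initial_simplex=s,xatol=.01,fatol=1e-4,maxiter=150))
    return np.array(p0)+o.x*np.array([.01,.01,.1]),-o.fun
def pick(name,cam,d,p0,z):
    uv=proj(d,np.array([[p0[0],p0[1],z]]))[0]; best=None
    for r in imaging.silhouettes(name,cam):
        m=r["region"]; ys,xs=np.nonzero(m)
        if len(xs)==0: continue
        e=np.hypot(xs.mean()-uv[0],ys.mean()-uv[1])
        if best is None or e<best[0]: best=(e,m.astype(np.float32))
    return best
def measure(name,p0,z0,zm=0.02,cams=("top","side")):
    out=[];vs=[]
    for c in cams:
        d=imaging.camera(c); b=pick(name,c,d,p0,z0+zm)
        if b is None or b[0]>15: print(name,c,"no mask",b and b[0]); continue
        vs.append((d,b[1])); p,q=fit(name,p0,z0,[vs[-1]]); out.append((c,p.round(4).tolist(),round(q,3)))
    p,q=fit(name,p0,z0,vs) if len(vs)>1 else (p,q)
    print(name,out,"BOTH",p.round(4).tolist(),round(q,3)); return p
E
python3 - <<'E'
from h import *
measure("pallet",[.548,.008,-.03],0)
measure("granite",[.497,-.385,0],0)
measure("rail1",[.538,-.385,1.57],.05)
measure("rail1",[.448,-.385,1.57],.05)
measure("rack",[.517,.383,0.],0)
for x,y in[(.460,.39),(.517,.384),(.572,.381)]: measure("plate1",[x,y,0.],.012,.1)
E
```

```text
pallet [('top', [0.5479, 0.0107, -0.0478], np.float64(0.982)), ('side', [0.5501, 0.0089, -0.0536], np.float64(0.932))] BOTH [0.5487, 0.0105, -0.0495] 0.955
granite [('top', [0.4958, -0.3832, -0.0251], np.float64(0.841)), ('side', [0.4964, -0.391, -0.0346], np.float64(0.777))] BOTH [0.4959, -0.3843, -0.0252] 0.807
rail1 [('top', [0.5368, -0.3848, 1.5819], np.float64(0.904)), ('side', [0.5394, -0.3872, 1.5823], np.float64(0.853))] BOTH [0.5377, -0.3853, 1.5892] 0.867
rail1 [('top', [0.4463, -0.3814, 1.5456], np.float64(0.775)), ('side', [0.4522, -0.3826, 1.5447], np.float64(0.83))] BOTH [0.4492, -0.3817, 1.5483] 0.786
rack [('top', [0.5161, 0.3908, -0.1035], np.float64(0.644)), ('side', [0.5173, 0.3857, -0.1316], np.float64(0.538))] BOTH [0.5165, 0.3881, -0.1241] 0.586
plate1 [('top', [0.457, 0.387, -0.03], np.float64(-0.0)), ('side', [0.4576, 0.3954, -0.1367], np.float64(0.613))] BOTH [0.4576, 0.3954, -0.1367] 0.306
plate1 [('top', [0.5128, 0.3882, -0.165], np.float64(0.727)), ('side', [0.5138, 0.3904, -0.1156], np.float64(0.765))] BOTH [0.5135, 0.3925, -0.152] 0.74
plate1 [('top', [0.5701, 0.3816, -0.0755], np.float64(0.699)), ('side', [0.57, 0.3845, -0.0983], np.float64(0.794))] BOTH [0.5699, 0.3833, -0.1112] 0.736
```

Call:
{"op": "play_rows", "data": {
  "increments": [
    [[100,21.7,-20.7,0,0],[100,21.7,-20.7,0,0],[100,21.7,-20.7,0,0],[100,21.7,-20.7,0,0],[100,21.7,-20.7,0,0],[100,21.7,-20.7,0,0],[100,21.7,-20.7,0,0],[100,21.7,-20.7,0,0],[100,21.7,-20.7,0,0],[100,21.7,-20.7,0,0],[100,21.7,-20.7,0,0],[100,21.7,-20.7,0,0],[100,21.7,-20.7,0,0],[100,21.7,-20.7,0,0],[100,21.7,-20.7,0,0],[100,21.7,-20.7,0,0],[100,21.7,-20.7,0,0],[100,21.7,-20.7,0,0],[100,21.7,-20.7,0,0],[100,21.7,-20.7,0,0]]
  ]
}}

```text
time: 4.9
eef_pos: [0.4552, -0.011, 0.2218]
tool_rot: [0.0, 0.99, 0.138, 0.0]
contact_force: [0.3, -0.3, 0.3]
width: 0.0523
```

Call:
{"op": "play_rows", "data": {
  "increments": [
    [[100,0,0,0,-1],[100,0,0,0,-1],[100,0,0,0,-1],[100,0,0,0,-1],[100,0,0,0,-1],[100,0,0,0,-1],[100,0,0,0,-1],[100,0,0,0,-1],[100,0,0,0,-1],[100,0,0,0,-1],[100,0,0,0,-1],[100,0,0,0,-1],[100,0,0,0,-1],[100,0,0,0,-1],[100,0,0,0,-1],[100,0,0,0,-1],[100,0,0,0,-1]]
  ]
}}

```text
time: 6.6
eef_pos: [0.4546, -0.0122, 0.2217]
tool_rot: [0.0, 0.636, 0.772, 0.0]
contact_force: [-0.1, 0.8, 0.1]
width: 0.0523
```

Call:
{"op": "play_rows", "data": {
  "increments": [
    [[100,0,0,0,-1],[100,0,0,0,-1],[100,0,0,0,-1],[100,0,0,0,-1],[100,0,0,0,-1],[100,0,0,0,-1],[100,0,0,0,-1],[100,0,0,0,-1],[100,0,0,0,-1],[100,0,0,0,-1],[100,0,0,0,-1],[100,0,0,0,-1],[100,0,0,0,-1],[100,0,0,0,-1],[100,0,0,0,-1],[100,0,0,0,-0.3],[100,0,0,0,0]]
  ]
}}

```text
time: 8.3
eef_pos: [0.4546, -0.0122, 0.2217]
tool_rot: [0.0, 0.024, 1.0, 0.0]
contact_force: [-0.2, -0.0, 0.4]
width: 0.0519
```

```bash
cat >> h.py <<'E'
def head(s):
    w,x,y,z=s["tool_rot"]; return np.arctan2(2*(x*y+w*z),1-2*(y*y+z*z))
def go(x,y,z,hd=None):
    "tool-axis shift in mm from the present pose to world x,y,z (at present heading), turn units to heading hd (deg)"
    s=get_state(); a=head(s); d=1e3*(np.array([x,y,z])-s["eef_pos"])
    t=np.array([d[0]*np.cos(a)+d[1]*np.sin(a), d[0]*np.sin(a)-d[1]*np.cos(a), -d[2]])
    u=None if hd is None else round(-((hd-np.degrees(a)+180)%360-180)/5,2)
    print("t",s["time"],"pos",np.round(s["eef_pos"],4),"head",round(np.degrees(a),2),"q",np.degrees(s["q"]).round(0),"w",round(s["width"],4),"F",np.round(s["contact_force"],1),"-> shift",t.round(1),"turn",u)
E
python3 -c "
from h import *
go(.4546,-.0128,.078,177.1)
for c in('top','side'):
    imaging.camera(c)
    for r in imaging.spot_point('bar_grip',c)[:2]: print(c,np.round(r['point'],4),round(r['p'],2))
"
```

```text
t 8.3 pos [ 0.4546 -0.0122  0.2217] head 177.3 q [-2. -8. -3. 95.  0.  1.] w 0.0519 F [-0.2 -0.   0.4] -> shift [  0.   -0.6 143.7] turn 0.04
top [0.609  0.1064 0.0101] 0.27
side [ 0.7408  0.2152 -0.0028] 0.65
side [ 0.4569 -0.0134  0.0791] 0.63
```

Call:
{"op": "play_rows", "data": {
  "increments": [
    [[100,0,0,20,0],[100,0,0,20,0],[100,0,0,20,0],[100,0,0,20,0],[100,0,0,20,0],[100,0,0,20,0],[100,0,0,18,0],[100,0,0,0,0],[255,0,0,0,0],[255,0,0,0,0],[255,0,0,0,0],[255,0,0,0,0],[255,0,0,0,0],[255,0,0,0,0],[255,0,0,0,0],[255,0,0,0,0]]
  ]
}}

```text
time: 10.1
eef_pos: [0.4547, -0.0122, 0.0837]
tool_rot: [0.0, 0.023, 1.0, -0.0]
contact_force: [-0.0, 0.9, 0.2]
width: -0.0
```

```bash
python3 - <<'E'
from h import *
go(.4546,-.0122,.0837)
th=np.linspace(.15,1.68,36);p=np.c_[210*(np.cos(th[0])-np.cos(th)),210*(np.sin(th)-np.sin(th[0]))]
print(np.diff(p,axis=0).round(1).tolist(),np.degrees(.05))
E
```

```text
t 10.1 pos [ 0.4547 -0.0122  0.0837] head 177.36 q [ -2.  -9. -18.  80.  -0.   1.] w -0.0 F [-0.   0.9  0.2] -> shift [0.1 0.  0. ] turn None
[[1.6, 9.0], [2.0, 9.0], [2.4, 8.9], [2.7, 8.8], [3.1, 8.6], [3.5, 8.5], [3.9, 8.3], [4.2, 8.2], [4.6, 8.0], [4.9, 7.8], [5.3, 7.5], [5.6, 7.3], [5.9, 7.0], [6.2, 6.8], [6.5, 6.5], [6.8, 6.2], [7.0, 5.9], [7.3, 5.6], [7.5, 5.3], [7.7, 4.9], [7.9, 4.6], [8.1, 4.2], [8.3, 3.9], [8.5, 3.5], [8.6, 3.1], [8.8, 2.8], [8.9, 2.4], [9.0, 2.0], [9.0, 1.6], [9.1, 1.2], [9.1, 0.8], [9.2, 0.4], [9.2, 0.0], [9.2, -0.4], [9.1, -0.8]] 2.8647889756541165
```

Closed on nothing, so I'll look.

```bash
python3 - <<'E'
from h import *
for c in("top","side"):
    d=imaging.camera(c); f=d["frame"][:,:,::-1]; u=proj(d,np.array([[.455,-.012,.08]]))[0].astype(int)
    x,y=max(u[0]-50,0),max(u[1]-50,0); cv2.imwrite(f"pics/bar_{c}.png",cv2.resize(f[y:y+100,x:x+100],None,fx=5,fy=5,interpolation=cv2.INTER_CUBIC)); print(c,x,y)
a,b=[cv2.imread(f"pics/bar_{c}.png") for c in("top","side")]; cv2.imwrite("pics/bar.png",cv2.resize(np.hstack([a,b]),(800,400)))
E
```

```text
top 182 169
side 220 164
```

View pics/bar.png

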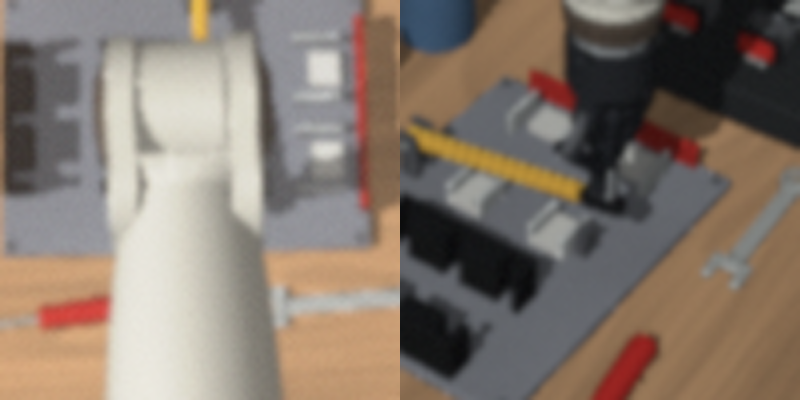

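```bash
python3 - <<'E'
from h import *
im={c:cv2.imread(f"pics/{c}0.png") for c in("top","side")}
for c in("top","side","now"):
    cc="side" if c=="now" else c
    d=imaging.camera(cc)
    f=d["frame"][:,:,::-1].copy() if c=="now" else cv2.resize(im[c],(512,384),interpolation=cv2.INTER_AREA)
    h=cv2.cvtColor(f,cv2.COLOR_BGR2HSV); m=(h[...,0]>17)&(h[...,0]<30)&(h[...,1]>170)&(h[...,2]>140)
    n,l,st,ce=cv2.connectedComponentsWithStats(m.astype(np.uint8)); k=1+st[1:,4].argmax(); m=l==k
    print(c,st[k],ce[k])
    ys,xs=np.nonzero(m); P=np.c_[xs,ys].astype(float)
    best=[]
    for th in np.arange(-.05,.4,.01):
      for dy in (-4,-2,0,2,4):
        L=np.linspace(0,.185,60); p=np.c_[.1135-.001*0+.0015-L*np.cos(th),np.full(60,-.026+dy/1e3),.049+L*np.sin(th)]
        p[:,:2]=p[:,:2]@R2(-.05).T+[.5487,.0095]; u=proj(d,p)
        D=np.linalg.norm(P[:,None]-u[None],axis=2).min(1).mean(); best.append((round(D,2),round(th,2),dy))
    print(sorted(best)[:6])
E
```

```text
top [231 169   2   2   2] [231.5 169.5]
[(np.float64(0.52), np.float64(0.23), 0), (np.float64(0.52), np.float64(0.24), 0), (np.float64(0.52), np.float64(0.25), 0), (np.float64(0.52), np.float64(0.26), 0), (np.float64(0.52), np.float64(0.27), 0), (np.float64(0.52), np.float64(0.28), 0)]
side [225 198  39  15  97] [243.79381443 204.68041237]
[(np.float64(0.66), np.float64(0.16), -2), (np.float64(0.66), np.float64(0.17), 0), (np.float64(0.67), np.float64(0.18), 0), (np.float64(0.68), np.float64(0.15), -2), (np.float64(0.68), np.float64(0.19), 2), (np.float64(0.69), np.float64(0.17), -2)]
now [225 198  39  15  97] [243.80412371 204.65979381]
[(np.float64(0.65), np.float64(0.18), 0), (np.float64(0.66), np.float64(0.16), -2), (np.float64(0.66), np.float64(0.17), 0), (np.float64(0.67), np.float64(0.15), -2), (np.float64(0.67), np.float64(0.19), 2), (np.float64(0.68), np.float64(0.17), -2)]
```

```bash
python3 - <<'E'
from h import *
d=imaging.camera("side"); t=imaging.camera("top")
T=np.array([.4547,-.0122,.0837])
pts={"tcp":T,"tip":T-[0,0,.022]}
for th in(.1,.17,.24):
  for L in(.185,.21,.231):
    p=np.array([.115-L*np.cos(th),-.026]); p=R2(-.05)@p+[.5487,.0095]; pts[f"th{th} L{L}"]=np.r_[p,.049+L*np.sin(th)]
for k,p in pts.items():
    u=proj(d,p[None])[0]; v=proj(t,p[None])[0]; print(k,p.round(3),"crop",(400+4*(u[0]-220)).round(),(4*(u[1]-164)).round(),"top0",(v*1.5).round())
f=cv2.imread("pics/top0.png"); g=d["frame"][:,:,::-1]
cv2.imwrite("pics/b2.png",np.hstack([cv2.resize(f[230:360,280:410],(400,400),interpolation=cv2.INTER_CUBIC),cv2.resize(g[184:234,240:290],(400,400),interpolation=cv2.INTER_CUBIC)]))
E
```

```text
tcp [ 0.455 -0.012  0.084] crop 602.0 200.0 top0 [348. 329.]
tip [ 0.455 -0.012  0.062] crop 601.0 218.0 top0 [349. 330.]
th0.1 L0.185 [ 0.478 -0.013  0.067] crop 579.0 202.0 top0 [348. 320.]
th0.1 L0.21 [ 0.454 -0.012  0.07 ] crop 603.0 212.0 top0 [348. 330.]
th0.1 L0.231 [ 0.433 -0.011  0.072] crop 623.0 220.0 top0 [349. 338.]
th0.17 L0.185 [ 0.48  -0.013  0.08 ] crop 577.0 191.0 top0 [348. 319.]
th0.17 L0.21 [ 0.456 -0.012  0.085] crop 601.0 199.0 top0 [348. 328.]
th0.17 L0.231 [ 0.435 -0.011  0.088] crop 622.0 206.0 top0 [348. 336.]
th0.24 L0.185 [ 0.483 -0.013  0.093] crop 575.0 179.0 top0 [348. 317.]
th0.24 L0.21 [ 0.459 -0.012  0.099] crop 599.0 185.0 top0 [348. 326.]
th0.24 L0.231 [ 0.438 -0.011  0.104] crop 619.0 190.0 top0 [348. 334.]
```

View pics/b2.png

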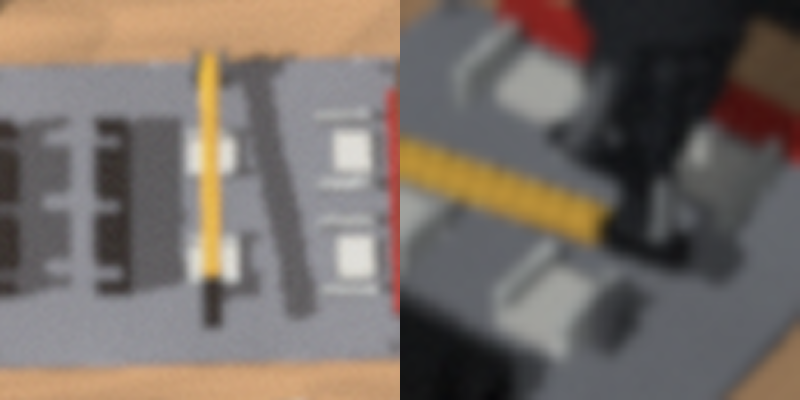

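Call:
{"op": "play_rows", "data": {
  "increments": [
    [[255,-1.8,0,-9,0],[255,-2.2,0,-9,0],[255,-2.6,0,-9,0],[255,-3,0,-8.8,0]]
  ]
}}

```text
time: 10.85
eef_pos: [0.4648, -0.0127, 0.1207]
tool_rot: [0.0, 0.023, 1.0, 0.0]
contact_force: [0.3, -0.3, 0.6]
width: 0.0001
```

```bash
python3 - <<'E'
from h import *
go(.46,-.0122,.12)
d=imaging.camera("side"); f=d["frame"][:,:,::-1]
h=cv2.cvtColor(f,cv2.COLOR_BGR2HSV); m=((h[...,0]>17)&(h[...,0]<30)&(h[...,1]>170)&(h[...,2]>140)).astype(np.uint8)
n,l,st,ce=cv2.connectedComponentsWithStats(m); k=1+st[1:,4].argmax(); print(st[k],ce[k])
cv2.imwrite("pics/b3.png",cv2.resize(f[150:240,200:320],(800,600),interpolation=cv2.INTER_CUBIC))
E
```

```text
t 10.85 pos [ 0.4648 -0.0127  0.1207] head 177.36 q [ -2.  -8. -13.  84.   0.   1.] w 0.0001 F [ 0.3 -0.3  0.6] -> shift [4.8 0.3 0.7] turn None
[225 198  39  15  98] [244.03061224 204.74489796]
```

View pics/b3.png

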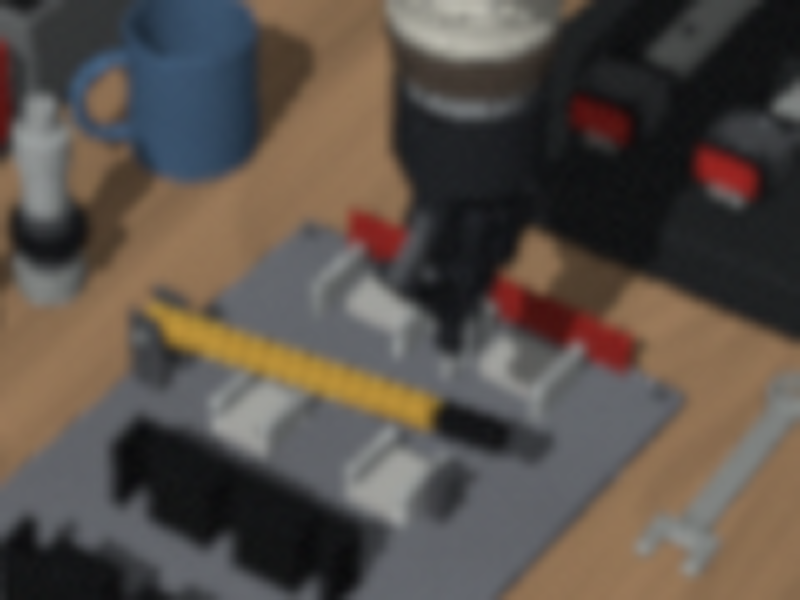

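Call:
{"op": "play_rows", "data": {
  "increments": [
    [[100,8.7,0,0,0],[100,0,0,0,0],[100,0,0,0,0],[100,0,0,0,0],[100,0,0,0,0],[100,0,0,14,0],[100,0,0,14,0],[100,0,0,14,0],[100,0,0,13,0],[255,0,0,0,0],[255,0,0,0,0],[255,0,0,0,0],[255,0,0,0,0],[255,0,0,0,0],[255,0,0,0,0],[255,0,0,0,0]]
  ]
}}

```text
time: 12.5
eef_pos: [0.4556, -0.0128, 0.0649]
tool_rot: [0.0, 0.023, 1.0, -0.001]
contact_force: [-1.5, -4.9, 0.2]
width: 0.0149
```

Call:
{"op": "play_rows", "data": {
  "increments": [
    [[255,-3.8,0,-17.4,0],[255,-5.2,0,-17.1,0],[255,-6.7,0,-16.6,0],[255,-8,0,-15.9,0],[255,-9.4,0,-15.2,0],[255,-10.6,0,-14.3,0],[255,-11.8,0,-13.4,0],[255,0,0,0,0]]
  ]
}}

```text
time: 13.3
eef_pos: [0.5131, -0.0156, 0.175]
tool_rot: [0.001, 0.023, 1.0, -0.001]
contact_force: [5.5, -6.6, -7.1]
width: 0.0146
```

Call:
{"op": "play_rows", "data": {
  "increments": [
    [[255,-12.9,0,-12.3,0],[255,-13.9,0,-11.2,0],[255,-14.8,0,-10,0],[255,-15.6,0,-8.7,0],[255,-16.3,0,-7.3,0],[255,-16.8,0,-5.9,0],[255,-17.3,0,-4.5,0],[255,-17.6,0,-3,0],[255,-17.8,0,-1.5,0],[255,-17.8,0,0,0],[255,-9.4,0,0.6,0],[255,0,0,0,0]]
  ]
}}

```text
time: 14.5
eef_pos: [0.6815, -0.0238, 0.2369]
tool_rot: [-0.001, 0.024, 1.0, -0.001]
contact_force: [-1.6, -6.9, -4.6]
width: 0.0137
```

```bash
python3 - <<'E'
from h import *
go(.66,-.02,.24)
d=imaging.camera("side"); f=d["frame"][:,:,::-1]
cv2.imwrite("pics/b4.png",cv2.resize(f[90:250,160:340],(720,600),interpolation=cv2.INTER_CUBIC))
E
```

```text
t 14.5 pos [ 0.6815 -0.0238  0.2369] head 177.31 q [ -2.  26.  37. 101.  -0.   1.] w 0.0137 F [-1.6 -6.9 -4.6] -> shift [21.6  2.8 -3.1] turn None
```

View pics/b4.png

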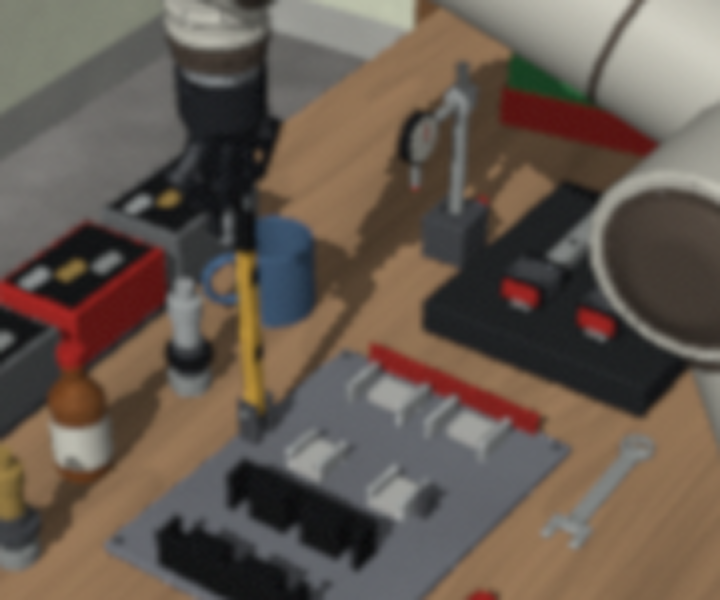

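Call:
{"op": "play_rows", "data": {
  "increments": [
    [[110,0,0,0,0],[110,0,0,0,0],[110,0,0,0,0],[110,0,0,0,0],[110,0,0,0,0],[110,0,0,-12,0],[110,0,0,-12,0],[110,0,0,-12,0],[110,0,0,-12,0],[110,0,0,-12,0],[110,20,0,0,0],[110,20,0,0,0],[110,30,0,0,0],[110,30,0,0,0],[110,30,0,0,0],[110,30,0,0,0],[110,0,0,0,0]]
  ]
}}

```text
time: 16.25
eef_pos: [0.5184, -0.0151, 0.2999]
tool_rot: [0.001, 0.023, 1.0, 0.0]
contact_force: [0.5, -0.6, 1.0]
width: 0.0484
```

```bash
python3 - <<'E'
from h import *
go(.538,-.361,.25,90+1.585*180/np.pi-90)
d=imaging.camera("side")
for c in ("side","top"):
    imaging.camera(c)
    for r in imaging.spot_point('bar_grip',c)[:2]: print(c,np.round(r['point'],4),round(r['p'],2))
E
```

```text
t 16.25 pos [ 0.5184 -0.0151  0.2999] head 177.37 q [ -2.   3.  17. 104.   0.   1.] w 0.0484 F [ 0.5 -0.6  1. ] -> shift [ -35.5 -344.7   49.9] turn 17.31
side [ 0.667  -0.0236  0.255 ] 0.83
```

Call:
{"op": "play_rows", "data": {
  "increments": [
    [[120,-2.9,-28.7,0,0],[120,-2.9,-28.7,0,0],[120,-2.9,-28.7,0,0],[120,-2.9,-28.7,0,0],[120,-2.9,-28.7,0,0],[120,-2.9,-28.7,0,0],[120,-2.9,-28.7,0,0],[120,-2.9,-28.7,0,0],[120,-2.9,-28.7,0,0],[120,-2.9,-28.7,0,0],[120,-2.9,-28.7,0,0],[120,-2.9,-28.7,0,0]]
  ]
}}

```text
time: 17.7
eef_pos: [0.5406, -0.3626, 0.2971]
tool_rot: [-0.0, 0.023, 1.0, 0.0]
contact_force: [0.3, 0.4, 0.8]
width: 0.0451
```

Call:
{"op": "play_rows", "data": {
  "increments": [
    [[120,0,0,8,1],[120,0,0,8,1],[120,0,0,8,1],[120,0,0,8,1],[120,0,0,8,1],[120,0,0,8,1],[120,0,0,8,1],[120,0,0,8,1],[120,0,0,8,1],[120,0,0,8,1],[120,0,0,8,1],[120,0,0,8,1],[120,0,0,8,1],[120,0,0,8,1],[120,0,0,8,1],[120,0,0,8,1],[120,0,0,8,1],[120,0,0,0,0.3],[120,0,0,0,0]]
  ]
}}

```text
time: 19.6
eef_pos: [0.5403, -0.3611, 0.1616]
tool_rot: [-0.001, 0.701, 0.713, -0.0]
contact_force: [-0.7, -0.2, 0.8]
width: 0.0454
```

```bash
python3 - <<'E'
from h import *
go(.5374,-.3613,.11,90.8)
d=imaging.camera("side"); f=d["frame"][:,:,::-1]
cv2.imwrite("pics/b5.png",cv2.resize(f[100:220,260:360],(600,600),interpolation=cv2.INTER_CUBIC))
s=get_state(); T=s["eef_pos"]
for k in(0,.01,.022): print(k,((proj(d,np.array([T])-[0,0,k])[0]-[260,100])*[6,5]).round())
measure("rail1",[.538,-.385,1.585],.05,cams=("top",))
E
```

```text
t 19.6 pos [ 0.5403 -0.3611  0.1616] head 90.92 q [-34.  18.  19.  91.   0.  55.] w 0.0454 F [-0.7 -0.2  0.8] -> shift [-0.2 -2.9 51.6] turn 0.02
0 [236. 195.]
0.01 [235. 206.]
0.022 [234. 219.]
rail1 top no mask 22.951794868227655Traceback (most recent call last):
  File "<stdin>", line 7, in <module>
  File "h.py", line 43, in measure
    p,q=fit(name,p0,z0,vs) if len(vs)>1 else (p,q)
                                              ^
UnboundLocalError: cannot access local variable 'p' where it is not associated with a value
```

View pics/b5.png

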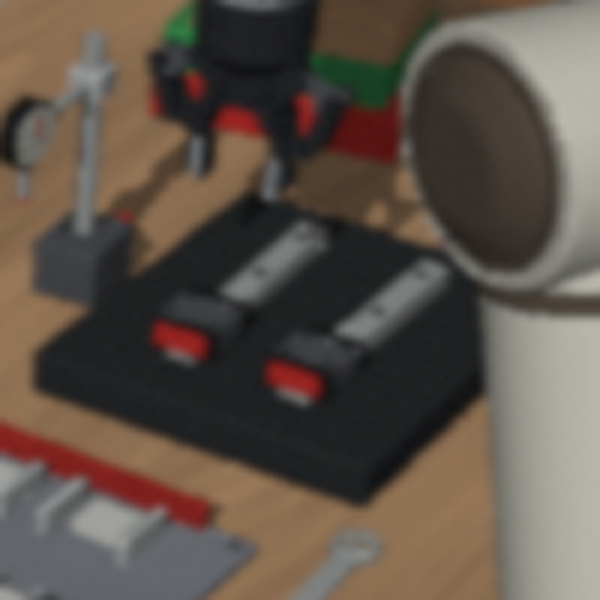

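Call:
{"op": "play_rows", "data": {
  "increments": [
    [[140,0,-2.9,20,0],[140,0,0,20,0],[140,0,0,20,0],[140,0,0,20,0],[140,0,0,12,0],[140,0,0,6,0],[140,0,0,3,0],[140,0,0,3,0],[140,0,0,3,0],[140,0,0,0,0]]
  ]
}}

```text
time: 20.75
eef_pos: [0.5372, -0.361, 0.0553]
tool_rot: [0.0, 0.702, 0.712, 0.0]
contact_force: [-0.2, 0.9, -0.3]
width: 0.0385
```

Call:
{"op": "play_rows", "data": {
  "increments": [
    [[140,0,0,2,0],[140,0,0,2,0],[140,0,0,2,0],[140,0,0,0,0]]
  ]
}}

```text
time: 21.15
eef_pos: [0.537, -0.3609, 0.0488]
tool_rot: [-0.0, 0.702, 0.712, -0.0]
contact_force: [-0.7, 0.5, 0.2]
width: 0.0385
```

Call:
{"op": "play_rows", "data": {
  "increments": [
    [[140,0,0,1.5,0],[140,0,0,1.5,0],[140,0,0,0,0]]
  ]
}}

```text
time: 21.45
eef_pos: [0.5371, -0.3609, 0.0459]
tool_rot: [-0.0, 0.702, 0.712, -0.0]
contact_force: [-0.2, 0.9, -0.2]
width: 0.0388
```

Call:
{"op": "play_rows", "data": {
  "increments": [
    [[140,0,0,1.5,0],[140,0,0,1,0],[140,0,0,0,0]]
  ]
}}

```text
time: 21.75
eef_pos: [0.5371, -0.3609, 0.0435]
tool_rot: [-0.0, 0.702, 0.712, -0.0]
contact_force: [-0.4, 0.2, 0.6]
width: 0.0389
```

Call:
{"op": "play_rows", "data": {
  "increments": [
    [[255,0,0,0,0],[255,0,0,0,0],[255,0,0,0,0],[255,0,0,0,0],[255,0,0,0,0],[255,0,0,0,0]]
  ]
}}

```text
time: 22.35
eef_pos: [0.5373, -0.361, 0.044]
tool_rot: [0.0, 0.702, 0.712, 0.0]
contact_force: [0.2, 0.2, 4.1]
width: 0.0185
```

Call:
{"op": "play_rows", "data": {
  "increments": [
    [[255,0,0,-5,0],[255,0,0,-10,0],[255,0,0,-15,0],[255,0,0,-20,0],[255,0,0,-20,0],[255,0,0,-20,0],[255,0,0,-15,0],[255,16.2,-8.5,0,0],[255,16.2,-8.5,0,0],[255,16.2,-8.5,0,0],[255,16.2,-8.5,0,0],[255,16.2,-8.5,0,0],[255,16.2,-8.5,0,0],[255,16.2,-8.5,0,0],[255,16.2,-8.5,0,0],[255,16.2,-8.5,0,0],[255,16.2,-8.5,0,0]]
  ]
}}

```text
time: 24.05
eef_pos: [0.4494, -0.1997, 0.1499]
tool_rot: [0.0, 0.702, 0.712, 0.0]
contact_force: [-0.5, -0.6, -5.6]
width: 0.0185
```

Call:
{"op": "play_rows", "data": {
  "increments": [
    [[255,0,0,0,-0.5],[255,0,0,0,-1],[255,0,0,0,-1],[255,0,0,0,-1],[255,0,0,0,-1],[255,0,0,0,-1],[255,0,0,0,-1],[255,0,0,0,-1],[255,0,0,0,-1],[255,0,0,0,-1],[255,0,0,0,-1],[255,0,0,0,-1],[255,0,0,0,-1],[255,0,0,0,-1],[255,0,0,0,-1],[255,0,0,0,-1],[255,0,0,0,-1],[255,0,0,0,-1],[255,0,0,0,-1],[255,0,0,0,-0.5]]
  ]
}}

```text
time: 26.05
eef_pos: [0.4498, -0.2003, 0.1499]
tool_rot: [0.0, -0.053, 0.999, -0.0]
contact_force: [0.5, 0.6, -5.2]
width: 0.0185
```

Call:
{"op": "play_rows", "data": {
  "increments": [
    [[255,0,0,0,-0.5],[255,0,0,0,-1],[255,0,0,0,-1],[255,0,0,0,-1],[255,0,0,0,-1],[255,0,0,0,-1],[255,0,0,0,-1],[255,0,0,0,-1],[255,0,0,0,-1],[255,0,0,0,-1],[255,0,0,0,-1],[255,0,0,0,-1],[255,0,0,0,-1],[255,0,0,0,-1],[255,0,0,0,-1],[255,0,0,0,-1],[255,0,0,0,-0.8],[255,0,0,0,0]]
  ]
}}

```text
time: 27.85
eef_pos: [0.4498, -0.2003, 0.1498]
tool_rot: [0.0, -0.691, 0.723, -0.0]
contact_force: [0.5, 0.4, -4.9]
width: 0.0184
```

```bash
python3 - <<'E'
from h import *
go(.5889,-.0877,.145,-92.9)
s=get_state();x,y,z=s["eef_pos"];a=head(s)
p0=[x-.024*np.cos(a),y-.024*np.sin(a),a]; print(np.round(p0,4))
for c in("top","side"):
  try: measure("rail1",p0,z+.006,cams=(c,))
  except Exception as e: print(e)
d=imaging.camera("side"); f=d["frame"][:,:,::-1]
cv2.imwrite("pics/b6.png",cv2.resize(f[100:220,230:370],(700,600),interpolation=cv2.INTER_CUBIC))
E
```

```text
t 27.85 pos [ 0.4498 -0.2003  0.1498] head -92.59 q [ -24.   -4.   -7.   87.   -0. -111.] w 0.0184 F [ 0.5  0.4 -4.9] -> shift [-118.8 -133.8    4.8] turn 0.06
[ 0.4509 -0.1763 -1.6159]
rail1 top no mask 18.208977333375167
cannot access local variable 'p' where it is not associated with a value
rail1 [('side', [0.4516, -0.1738, -1.6331], np.float64(0.538))] BOTH [0.4516, -0.1738, -1.6331] 0.538
```

View pics/b6.png

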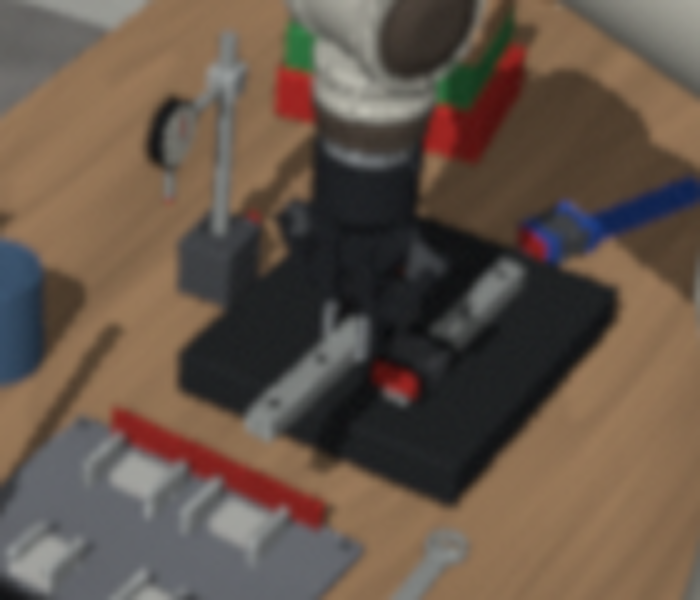

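Call:
{"op": "play_rows", "data": {
  "increments": [
    [[255,-11.9,-13.4,0,0],[255,-11.9,-13.4,0,0],[255,-11.9,-13.4,0,0],[255,-11.9,-13.4,0,0],[255,-11.9,-13.4,0,0],[255,-11.9,-13.4,0,0],[255,-11.9,-13.4,0,0],[255,-11.9,-13.4,0,0],[255,-11.9,-13.4,0,0],[255,-11.9,-13.4,0,0],[255,0,0,20,0],[255,0,0,20,0],[255,0,0,20,0],[255,0,0,0,0]]
  ]
}}

```text
time: 29.5
eef_pos: [0.588, -0.0868, 0.0855]
tool_rot: [-0.002, -0.691, 0.723, 0.002]
contact_force: [-1.1, 0.2, -4.6]
width: 0.0186
```

```bash
python3 - <<'E'
from h import *
go(.5889,-.0877,.05,-92.9)
s=get_state();x,y,z=s["eef_pos"];a=head(s)
p0=[x-.024*np.cos(a),y-.024*np.sin(a),a]; print(np.round(p0,4))
measure("rail1",p0,z+.006,cams=("side",))
d=imaging.camera("side"); f=d["frame"][:,:,::-1]
cv2.imwrite("pics/b7.png",cv2.resize(f[130:230,210:350],(800,571),interpolation=cv2.INTER_CUBIC))
E
```

```text
t 29.5 pos [ 0.588  -0.0868  0.0855] head -92.63 q [ -8.  11.   2.  81.  -0. -96.] w 0.0186 F [-1.1  0.2 -4.6] -> shift [ 0.9 -1.  35.5] turn 0.05
[ 0.5891 -0.0628 -1.6166]
rail1 [('side', [0.5894, -0.0589, -1.6317], np.float64(0.545))] BOTH [0.5894, -0.0589, -1.6317] 0.545
```

View pics/b7.png

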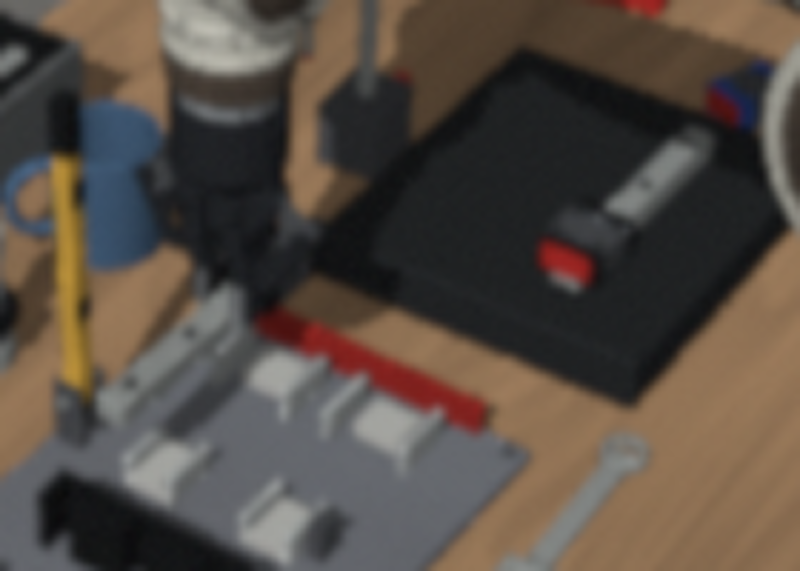

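```bash
python3 - <<'E'
from h import *
s=get_state();x,y,z=s["eef_pos"];a=head(s)
d=imaging.camera("side"); f=cv2.resize(d["frame"][110:250,180:320][:,:,::-1],(600,600),interpolation=cv2.INTER_CUBIC)
k=600/140
def draw(P,col):
    u=((proj(d,np.array(P))+.5-[180,110])*k).astype(int); cv2.polylines(f,[u],True,col,1)
c0=np.array([.5487,.0095])
def pal(pts,zz): return [np.r_[R2(-.05)@(np.array(q)/1e3)+c0,zz] for q in pts]
for lx in(-45,45):
    for y0,y1,w,zz in((-89,-44,26,.036),(25,65,13.5,.034)):
        draw(pal([(lx-w,-71+y0),(lx+w,-71+y0),(lx+w,-71+y1),(lx-w,-71+y1)],zz),(0,255,0))
draw(pal([(-130,-185),(130,-185),(130,170),(-130,170)],.012),(255,0,255))
r=lambda q:np.r_[R2(a)@np.array([q[0]-.024,q[1]])+[x,y],z+.006+q[2]]
draw([r((-.095,-.01,.0175)),r((.095,-.01,.0175)),r((.095,.01,.0175)),r((-.095,.01,.0175))],(255,255,0))
cv2.imwrite("pics/b8.png",f)
E
```

```text
(no output)
```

View pics/b8.png

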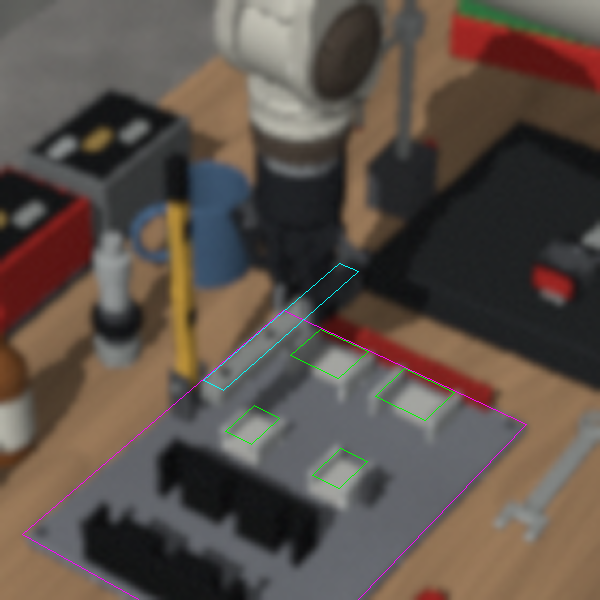

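Call:
{"op": "play_rows", "data": {
  "increments": [
    [[255,0.9,-1,10,0.05],[255,0,0,10,0],[255,0,0,10,0],[255,0,0,10,0],[255,0,0,8,0],[255,0,0,5,0],[255,0,0,0,0]]
  ]
}}

```text
time: 30.4
eef_pos: [0.5895, -0.0884, 0.0347]
tool_rot: [-0.0, -0.689, 0.725, 0.001]
contact_force: [-0.2, 0.1, -4.7]
width: 0.0183
```

Call:
{"op": "play_rows", "data": {
  "increments": [
    [[255,0,0,4,0],[255,0,0,4,0],[255,0,0,3,0],[255,0,0,0,0]]
  ]
}}

```text
time: 30.8
eef_pos: [0.5898, -0.0885, 0.0242]
tool_rot: [-0.0, -0.689, 0.725, 0.0]
contact_force: [-0.2, 0.3, -5.2]
width: 0.0185
```

Call:
{"op": "play_rows", "data": {
  "increments": [
    [[255,0,0,3,0],[255,0,0,2,0],[255,0,0,2,0],[255,0,0,0,0]]
  ]
}}

```text
time: 31.2
eef_pos: [0.5898, -0.0885, 0.0173]
tool_rot: [-0.0, -0.689, 0.725, 0.0]
contact_force: [0.4, 0.2, -3.9]
width: 0.0182
```

Call:
{"op": "play_rows", "data": {
  "increments": [
    [[255,0,0,1,0],[255,0,0,1,0],[255,0,0,0,0]]
  ]
}}

```text
time: 31.5
eef_pos: [0.5902, -0.0885, 0.016]
tool_rot: [0.0, -0.689, 0.725, -0.0]
contact_force: [-2.0, -0.4, -3.1]
width: 0.0185
```

Call:
{"op": "play_rows", "data": {
  "increments": [
    [[255,0,0,1,0],[255,0,0,1,0],[255,0,0,0,0]]
  ]
}}

```text
time: 31.8
eef_pos: [0.5902, -0.0885, 0.0159]
tool_rot: [0.0, -0.689, 0.725, -0.001]
contact_force: [-7.7, 1.2, 12.8]
width: 0.0183
```

Call:
{"op": "play_rows", "data": {
  "increments": [
    [[150,0,0,0,0],[150,0,0,0,0],[150,0,0,0,0],[150,0,0,0,0],[150,0,0,-5,0],[150,0,0,-15,0],[150,0,0,-25,0],[150,0,0,-25,0],[150,0,0,-25,0],[150,0,0,-25,0],[150,12,29,0,0],[150,12,29,0,0],[150,12,29,0,0],[150,12,29,0,0],[150,12,29,0,0],[150,12,29,0,0],[150,0,0,0,0]]
  ]
}}

```text
time: 33.5
eef_pos: [0.4105, -0.1524, 0.1355]
tool_rot: [0.0, -0.688, 0.725, -0.001]
contact_force: [1.2, -1.2, -1.4]
width: 0.0352
```

```bash
python3 - <<'E'
from h import *
t=R2(-.05)@[.045,-.071]+[.5487,.0095]; print("target",t.round(4),-1.6208)
measure("rail1",[*t,-1.62],.022)
measure("rail1",[.4492,-.3817,1.546],.05)
go(.449,-.36,.15,90)
E
```

```text
target [ 0.5901 -0.0637] -1.6208
rail1 [('top', [0.5912, -0.0598, -1.6451], np.float64(0.873)), ('side', [0.5935, -0.0621, -1.6064], np.float64(0.839))] BOTH [0.5921, -0.0605, -1.6199] 0.838
rail1 [('top', [0.4476, -0.3829, 1.5165], np.float64(0.749)), ('side', [0.449, -0.3928, 1.5521], np.float64(0.308))] BOTH [0.4492, -0.3814, 1.5393] 0.525
t 33.9 pos [ 0.4131 -0.1514  0.1336] head -92.84 q [ -20.  -11.  -15.   86.    0. -107.] w 0.0348 F [-0.3  0.  -0.4] -> shift [206.6 -46.2 -16.4] turn 35.43
```

Call:
{"op": "play_rows", "data": {
  "increments": [
    [[130,25.6,-5.8,0,0],[130,25.6,-5.8,0,0],[130,25.6,-5.8,0,0],[130,25.6,-5.8,0,0],[130,25.6,-5.8,0,0],[130,25.6,-5.8,0,0],[130,25.6,-5.8,0,0],[130,25.6,-5.8,0,0],[130,0,0,0,1],[130,0,0,0,1],[130,0,0,0,1],[130,0,0,0,1],[130,0,0,0,1],[130,0,0,0,1],[130,0,0,0,1],[130,0,0,0,1],[130,0,0,0,1],[130,0,0,0,1]]
  ]
}}

```text
time: 35.7
eef_pos: [0.449, -0.3583, 0.1332]
tool_rot: [-0.0, -0.317, 0.949, 0.0]
contact_force: [1.2, -0.1, -0.1]
width: 0.0419
```

Call:
{"op": "play_rows", "data": {
  "increments": [
    [[130,0,0,0,1],[130,0,0,0,1],[130,0,0,0,1],[130,0,0,0,1],[130,0,0,0,1],[130,0,0,0,1],[130,0,0,0,1],[130,0,0,0,1],[130,0,0,0,1],[130,0,0,0,1],[130,0,0,0,1],[130,0,0,0,1],[130,0,0,0,1]]
  ]
}}

```text
time: 37.0
eef_pos: [0.449, -0.3583, 0.1332]
tool_rot: [-0.0, 0.242, 0.97, 0.0]
contact_force: [0.4, 0.2, 0.7]
width: 0.0422
```

Call:
{"op": "play_rows", "data": {
  "increments": [
    [[130,0,0,0,1],[130,0,0,0,1],[130,0,0,0,1],[130,0,0,0,1],[130,0,0,0,1],[130,0,0,0,1],[130,0,0,0,1],[130,0,0,0,1],[130,0,0,0,1],[130,0,0,0,1],[130,0,0,0,1],[130,0,0,0,1],[130,0,0,0,0.7],[130,0,0,0,0]]
  ]
}}

```text
time: 38.4
eef_pos: [0.449, -0.3583, 0.1332]
tool_rot: [-0.0, 0.716, 0.698, -0.0]
contact_force: [0.8, 0.1, 0.2]
width: 0.0418
```

```bash
python3 - <<'E'
from h import *
go(.4492,-.358,.0435,88.4)
for c in("top","side"):
    imaging.camera(c)
    for r in imaging.spot_point('rail1',c)[:4]: print(c,np.round(r['point'],4),round(r['p'],2))
d=imaging.camera("side"); f=d["frame"][:,:,::-1]
cv2.imwrite("pics/b9.png",cv2.resize(f[100:220,240:370],(650,600),interpolation=cv2.INTER_CUBIC))
E
```

```text
t 38.4 pos [ 0.449  -0.3583  0.1332] head 88.59 q [-39.   7.   3.  86.   0.  53.] w 0.0418 F [0.8 0.1 0.2] -> shift [ 0.3  0.2 89.7] turn 0.04
top [ 0.4281 -0.669   0.0011] 0.88
top [ 0.5905 -0.0627  0.0216] 0.71
top [ 0.766  -0.0631 -0.0011] 0.55
top [ 5.487e-01  4.400e-03 -4.000e-04] 0.23
side [ 0.4478 -0.3839  0.0494] 0.85
side [0.4639 0.3943 0.0086] 0.72
side [ 4.263e-01 -6.633e-01 -3.000e-04] 0.66
side [ 0.5929 -0.0572  0.0233] 0.56
```

View pics/b9.png

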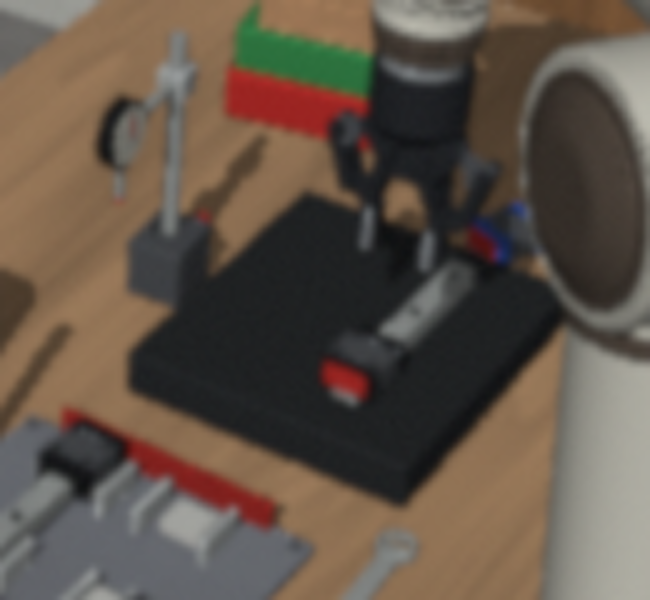

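Call:
{"op": "play_rows", "data": {
  "increments": [
    [[140,0,0,20,0],[140,0,0,20,0],[140,0,0,20,0],[140,0,0,15,0],[140,0,0,8,0],[140,0,0,4,0],[140,0,0,1.5,0],[140,0,0,0,0],[255,0,0,0,0],[255,0,0,0,0],[255,0,0,0,0],[255,0,0,0,0],[255,0,0,0,0],[255,0,0,0,0]]
  ]
}}

```text
time: 40.05
eef_pos: [0.4493, -0.3589, 0.0462]
tool_rot: [0.001, 0.716, 0.699, 0.0]
contact_force: [1.7, -0.6, 6.3]
width: 0.0182
```

Call:
{"op": "play_rows", "data": {
  "increments": [
    [[255,0,0,-5,0],[255,0,0,-10,0],[255,0,0,-15,0],[255,0,0,-20,0],[255,0,0,-20,0],[255,0,0,-20,0],[255,0,0,-10,0],[255,19.8,-4.1,0,0],[255,19.8,-4.1,0,0],[255,19.8,-4.1,0,0],[255,19.8,-4.1,0,0],[255,19.8,-4.1,0,0],[255,19.8,-4.1,0,0],[255,19.8,-4.1,0,0],[255,19.8,-4.1,0,0],[255,0,0,0,-0.5],[255,0,0,0,-1],[255,0,0,0,-1],[255,0,0,0,-1],[255,0,0,0,-1]]
  ]
}}

```text
time: 42.05
eef_pos: [0.4195, -0.1993, 0.1454]
tool_rot: [-0.0, 0.564, 0.826, -0.0]
contact_force: [-0.0, 0.2, -6.8]
width: 0.0185
```

Call:
{"op": "play_rows", "data": {
  "increments": [
    [[255,0,0,0,-1],[255,0,0,0,-1],[255,0,0,0,-1],[255,0,0,0,-1],[255,0,0,0,-1],[255,0,0,0,-1],[255,0,0,0,-1],[255,0,0,0,-1],[255,0,0,0,-1],[255,0,0,0,-1],[255,0,0,0,-1],[255,0,0,0,-1],[255,0,0,0,-1],[255,0,0,0,-1],[255,0,0,0,-1],[255,0,0,0,-1],[255,0,0,0,-1],[255,0,0,0,-1],[255,0,0,0,-1],[255,0,0,0,-1]]
  ]
}}

```text
time: 44.05
eef_pos: [0.4195, -0.1993, 0.1453]
tool_rot: [-0.0, -0.27, 0.963, 0.0]
contact_force: [-0.2, 0.1, -7.5]
width: 0.0181
```

Call:
{"op": "play_rows", "data": {
  "increments": [
    [[255,0,0,0,-1],[255,0,0,0,-1],[255,0,0,0,-1],[255,0,0,0,-1],[255,0,0,0,-1],[255,0,0,0,-1],[255,0,0,0,-1],[255,0,0,0,-1],[255,0,0,0,-1],[255,0,0,0,-1],[255,0,0,0,-1],[255,0,0,0,-0.2],[255,0,0,0,0]]
  ]
}}

```text
time: 45.35
eef_pos: [0.4196, -0.1994, 0.1453]
tool_rot: [-0.0, -0.688, 0.725, 0.0]
contact_force: [0.6, -0.3, -6.2]
width: 0.0187
```

```bash
python3 - <<'E'
from h import *
t=R2(-.05)@[-.045,-.071-.024]+[.5487,.0095]; print(t.round(4))
go(t[0],t[1],.07,-92.9)
E
```

```text
[ 0.499  -0.0831]
t 45.35 pos [ 0.4196 -0.1994  0.1453] head -92.98 q [ -25.   -8.  -11.   87.   -0. -112.] w 0.0187 F [ 0.6 -0.3 -6.2] -> shift [-120.2  -73.3   75.3] turn -0.02
```

Call:
{"op": "play_rows", "data": {
  "increments": [
    [[255,-15,-9.2,0,0],[255,-15,-9.2,0,0],[255,-15,-9.2,0,0],[255,-15,-9.2,0,0],[255,-15,-9.2,0,0],[255,-15,-9.2,0,0],[255,-15,-9.2,0,0],[255,-15,-9.2,0,0],[255,0,0,20,0],[255,0,0,20,0],[255,0,0,20,0],[255,0,0,20,0],[255,0,0,15,0],[255,0,0,8,0],[255,0,0,5,0],[255,0,0,0,0]]
  ]
}}

```text
time: 46.95
eef_pos: [0.4992, -0.0832, 0.0371]
tool_rot: [-0.0, -0.689, 0.725, 0.0]
contact_force: [0.7, -0.2, -7.2]
width: 0.0181
```

```bash
python3 - <<'E'
from h import *
go(.499,-.0835,.0175,-92.9)
E
```

```text
t 46.95 pos [ 0.4992 -0.0832  0.0371] head -92.91 q [ -9.  -0. -16.  74.   0. -97.] w 0.0181 F [ 0.7 -0.2 -7.2] -> shift [ 0.3  0.2 19.6] turn -0.0
```

Call:
{"op": "play_rows", "data": {
  "increments": [
    [[255,0,0,5,0],[255,0,0,5,0],[255,0,0,4,0],[255,0,0,2,0],[255,0,0,0,0]]
  ]
}}

```text
time: 47.45
eef_pos: [0.499, -0.0832, 0.0208]
tool_rot: [-0.0, -0.689, 0.725, 0.0]
contact_force: [0.5, 0.1, -7.4]
width: 0.0183
```

Call:
{"op": "play_rows", "data": {
  "increments": [
    [[255,0,0,1,0],[255,0,0,1,0],[255,0,0,1,0],[255,0,0,0,0]]
  ]
}}

```text
time: 47.85
eef_pos: [0.4993, -0.0833, 0.0183]
tool_rot: [0.0, -0.689, 0.725, -0.0]
contact_force: [0.8, 0.8, -6.2]
width: 0.018
```

Call:
{"op": "play_rows", "data": {
  "increments": [
    [[255,0,0,1,0],[255,0,0,1,0],[255,0,0,0,0]]
  ]
}}

```text
time: 48.15
eef_pos: [0.4994, -0.0833, 0.0182]
tool_rot: [0.0, -0.689, 0.725, -0.0]
contact_force: [-7.7, 1.9, 12.3]
width: 0.0184
```

Call:
{"op": "play_rows", "data": {
  "increments": [
    [[150,0,0,0,0],[150,0,0,0,0],[150,0,0,0,0],[150,0,0,0,0],[150,0,0,-5,0],[150,0,0,-20,0],[150,0,0,-30,0],[150,0,0,-30,0],[150,0,0,-30,0],[150,0,0,-30,0],[150,0,0,-30,0],[150,0,0,-30,0],[150,0,0,-30,0],[150,0,0,-30,0],[150,0,0,-15,0],[150,0,0,0,0]]
  ]
}}

```text
time: 49.75
eef_pos: [0.4999, -0.0833, 0.2986]
tool_rot: [0.001, -0.689, 0.725, -0.001]
contact_force: [-0.6, -0.3, -0.4]
width: 0.0352
```

Call:
{"op": "play_rows", "data": {
  "increments": [
    [[120,0,0,0,1],[120,0,0,0,1],[120,0,0,0,1],[120,0,0,0,1],[120,0,0,0,1],[120,0,0,0,1],[120,0,0,0,1],[120,0,0,0,1],[120,0,0,0,1],[120,0,0,0,1],[120,0,0,0,1],[120,0,0,0,1],[120,0,0,0,1],[120,0,0,0,1],[120,0,0,0,1],[120,0,0,0,1],[120,0,0,0,1],[120,0,0,0,1]]
  ]
}}

```text
time: 51.55
eef_pos: [0.499, -0.0832, 0.2949]
tool_rot: [-0.001, 0.027, 1.0, 0.0]
contact_force: [0.3, 1.0, -0.4]
width: 0.0451
```

```bash
python3 - <<'E'
from h import *
go(.6715,-.0238,.30,177.1)
for lx,p in((.045,0),(-.045,0)):
    t=R2(-.05)@[lx,-.071]+[.5487,.0095]; print("target",t.round(4))
    try: measure("rail1",[*t,-1.62],.022,cams=("side",))
    except Exception as e: print(e)
for c in("top","side"):
    imaging.camera(c)
    for r in imaging.spot_point('rail1',c)[:4]+imaging.spot_point('bar_grip',c)[:2]: print(c,np.round(r['point'],4),round(r['p'],2))
d=imaging.camera("side"); f=d["frame"][:,:,::-1]
cv2.imwrite("pics/b10.png",cv2.resize(f[120:240,190:340],(750,600),interpolation=cv2.INTER_CUBIC))
E
```

```text
t 51.55 pos [ 0.499  -0.0832  0.2949] head 176.91 q [ -9.   1.  15. 103.  -0.  -6.] w 0.0451 F [ 0.3  1.  -0.4] -> shift [-169.    68.6   -5.1] turn -0.04
target [ 0.5901 -0.0637]
rail1 [('side', [0.5939, -0.0638, -1.6015], np.float64(0.85))] BOTH [0.5939, -0.0638, -1.6015] 0.85
target [ 0.5002 -0.0592]
rail1 [('side', [0.5028, -0.058, -1.6261], np.float64(0.89))] BOTH [0.5028, -0.058, -1.6261] 0.89
top [ 0.4293 -0.6664  0.0008] 0.77
side [ 0.5019 -0.0611  0.0249] 0.67
side [ 0.5948 -0.0585  0.0225] 0.65
side [ 4.278e-01 -6.622e-01  6.000e-04] 0.64
side [ 0.6676 -0.0233  0.2573] 0.66
```

View pics/b10.png

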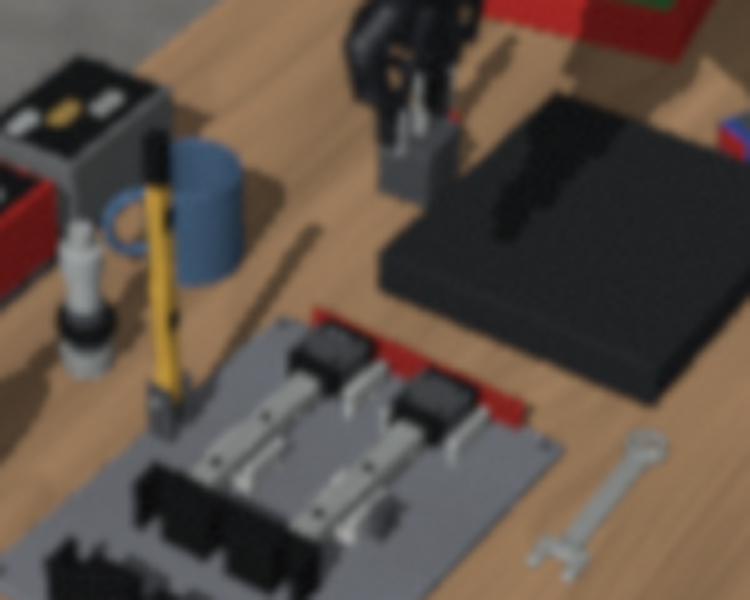

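Call:
{"op": "play_rows", "data": {
  "increments": [
    [[120,-21,8.6,-1,0],[120,-21,8.6,-1,0],[120,-21,8.6,-1,0],[120,-21,8.6,-1,0],[120,-21,8.6,-1,0],[120,-21,8.6,0,0],[120,-21,8.6,0,0],[120,-21,8.6,0,0],[120,0,0,0,0],[120,0,0,15,0],[120,0,0,15,0],[120,0,0,15,0],[120,0,0,13,0],[255,0,0,0,0],[255,0,0,0,0],[255,0,0,0,0],[255,0,0,0,0],[255,0,0,0,0],[255,0,0,0,0]]
  ]
}}

```text
time: 54.0
eef_pos: [0.6707, -0.0234, 0.2441]
tool_rot: [0.001, 0.025, 1.0, -0.0]
contact_force: [-1.4, -3.1, 4.8]
width: 0.015
```

```bash
python3 - <<'E'
from h import *
go(.4546,-.0128,.03,177.1)
th=np.linspace(1.62,0,21); h=np.c_[-210*np.cos(th),210*np.sin(th)]
print(np.diff(h,axis=0).round(1).tolist())
E
```

```text
t 54.0 pos [ 0.6707 -0.0234  0.2441] head 177.1 q [ -2.  24.  35. 101.  -0.   1.] w 0.015 F [-1.4 -3.1  4.8] -> shift [216.3  -0.4 214.1] turn -0.0
[[-17.0, 0.1], [-17.0, -1.2], [-16.8, -2.6], [-16.5, -3.9], [-16.2, -5.3], [-15.7, -6.6], [-15.1, -7.8], [-14.4, -9.0], [-13.6, -10.1], [-12.8, -11.2], [-11.8, -12.2], [-10.8, -13.1], [-9.7, -14.0], [-8.5, -14.7], [-7.3, -15.3], [-6.1, -15.9], [-4.8, -16.3], [-3.4, -16.7], [-2.1, -16.9], [-0.7, -17.0]]
```

Call:
{"op": "play_rows", "data": {
  "increments": [
    [[255,17,0,-0.1,0],[255,17,0,1.2,0],[255,16.8,0,2.6,0],[255,16.5,0,3.9,0],[255,16.2,0,5.3,0],[255,15.7,0,6.6,0],[255,15.1,0,7.8,0],[255,14.4,0,9,0],[255,13.6,0,10.1,0],[255,12.8,0,11.2,0],[255,11.8,0,12.2,0],[255,0,0,0,0]]
  ]
}}

```text
time: 55.2
eef_pos: [0.5014, -0.015, 0.1741]
tool_rot: [-0.001, 0.025, 1.0, -0.001]
contact_force: [-12.8, -5.2, 13.7]
width: 0.0148
```

Call:
{"op": "play_rows", "data": {
  "increments": [
    [[255,10.8,0,13.1,0],[255,9.7,0,14,0],[255,8.5,0,14.7,0],[255,7.3,0,15.3,0],[255,6.1,0,15.9,0],[255,4.8,0,16.3,0],[255,3.4,0,16.7,0],[255,2.1,0,14,0],[255,0,0,0,0]]
  ]
}}

```text
time: 56.1
eef_pos: [0.448, -0.0124, 0.0512]
tool_rot: [-0.003, 0.025, 1.0, -0.001]
contact_force: [-13.7, -5.0, 2.8]
width: 0.015
```

Call:
{"op": "play_rows", "data": {
  "increments": [
    [[255,-2,0,4,0],[255,-1,0,4,0],[255,0,0,4,0],[255,0,0,2,0],[255,0,0,0,0]]
  ]
}}

```text
time: 56.6
eef_pos: [0.4481, -0.0124, 0.037]
tool_rot: [-0.006, 0.025, 1.0, -0.001]
contact_force: [-28.2, -4.8, 4.0]
width: 0.0146
```

Call:
{"op": "play_rows", "data": {
  "increments": [
    [[255,3,0,0,0],[255,1,0,0,0],[255,0,0,2,0],[255,0,0,1,0],[255,0,0,0,0]]
  ]
}}

```text
time: 57.1
eef_pos: [0.4481, -0.0124, 0.0357]
tool_rot: [-0.002, 0.025, 1.0, -0.001]
contact_force: [-12.5, -6.4, 2.7]
width: 0.0145
```

```bash
python3 - <<'E'
from h import *
go(.448,-.0124,.035)
d=imaging.camera("side"); f=d["frame"][:,:,::-1]
for c in("side",):
    for r in imaging.spot_point('bar_grip',c)[:2]: print(c,np.round(r['point'],4),round(r['p'],2))
h=cv2.cvtColor(f,cv2.COLOR_BGR2HSV); m=(h[...,0]>17)&(h[...,0]<30)&(h[...,1]>170)&(h[...,2]>140)
n,l,st,ce=cv2.connectedComponentsWithStats(m.astype(np.uint8)); k=1+st[1:,4].argmax(); ys,xs=np.nonzero(l==k); P=np.c_[xs,ys].astype(float)
b=[]
for th in np.arange(-.1,.2,.01):
    L=np.linspace(0,.185,60); p=np.c_[.115-L*np.cos(th),np.full(60,-.026),.049+L*np.sin(th)]
    p[:,:2]=p[:,:2]@R2(-.05).T+[.5487,.0095]
    b.append((round(np.linalg.norm(P[:,None]-proj(d,p)[None],axis=2).min(1).mean(),2),round(th,2)))
print(len(xs),sorted(b)[:4])
E
```

```text
t 57.1 pos [ 0.4481 -0.0124  0.0357] head 177.08 q [ -2.  -8. -23.  75.  -0.   1.] w 0.0145 F [-12.5  -6.4   2.7] -> shift [0.1 0.  0.7] turn None
side [ 0.4565 -0.0128  0.0585] 0.59
side [ 0.3585 -0.1402  0.0022] 0.51
99 [(np.float64(0.74), np.float64(0.07)), (np.float64(0.75), np.float64(0.06)), (np.float64(0.75), np.float64(0.08)), (np.float64(0.77), np.float64(0.09))]
```

Call:
{"op": "play_rows", "data": {
  "increments": [
    [[255,1,0,3,0],[255,1,0,3,0],[255,0,0,2,0],[255,0,0,0,0]]
  ]
}}

```text
time: 57.6
eef_pos: [0.4477, -0.0124, 0.0283]
tool_rot: [-0.0, 0.025, 1.0, -0.001]
contact_force: [-5.5, -6.6, 2.4]
width: 0.0147
```

Call:
{"op": "play_rows", "data": {
  "increments": [
    [[255,0,0,2,0],[255,0,0,2,0],[255,0,0,1,0],[255,0,0,0,0]]
  ]
}}

```text
time: 58.0
eef_pos: [0.4476, -0.0124, 0.0234]
tool_rot: [-0.0, 0.025, 1.0, -0.001]
contact_force: [-6.7, -5.7, 1.8]
width: 0.0148
```

Call:
{"op": "play_rows", "data": {
  "increments": [
    [[255,0,0,2,0],[255,0,0,2,0],[255,0,0,1,0],[255,0,0,0,0]]
  ]
}}

```text
time: 58.4
eef_pos: [0.4478, -0.0124, 0.0226]
tool_rot: [0.001, 0.025, 1.0, -0.001]
contact_force: [-25.7, -6.3, 44.8]
width: 0.0145
```

Call:
{"op": "play_rows", "data": {
  "increments": [
    [[255,0.5,0,-4,0],[120,0,0,0,0],[120,0,0,0,0],[120,0,0,0,0],[120,0,0,0,0],[120,0,0,0,0],[120,0,0,-10,0],[120,0,0,-20,0],[120,0,0,-30,0],[120,0,0,-30,0],[120,0,0,-30,0],[120,0,0,-30,0],[120,0,0,-30,0],[120,0,0,-30,0],[120,0,0,0,0]]
  ]
}}

```text
time: 59.9
eef_pos: [0.4488, -0.0117, 0.237]
tool_rot: [0.003, 0.025, 1.0, 0.0]
contact_force: [0.9, 0.4, -0.5]
width: 0.0453
```

```bash
python3 - <<'E'
from h import *
go(.515,.389,.26,90-6.5)
d=imaging.camera("side"); f=d["frame"][:,:,::-1]
for c in("side",):
    for r in imaging.spot_point('bar_grip',c)[:2]: print(c,np.round(r['point'],4),round(r['p'],2))
h=cv2.cvtColor(f,cv2.COLOR_BGR2HSV); m=(h[...,0]>17)&(h[...,0]<30)&(h[...,1]>170)&(h[...,2]>140)
n,l,st,ce=cv2.connectedComponentsWithStats(m.astype(np.uint8)); k=1+st[1:,4].argmax(); ys,xs=np.nonzero(l==k); P=np.c_[xs,ys].astype(float)
b=[]
for th in np.arange(-.1,.2,.01):
    L=np.linspace(0,.185,60); p=np.c_[.115-L*np.cos(th),np.full(60,-.026),.049+L*np.sin(th)]
    p[:,:2]=p[:,:2]@R2(-.05).T+[.5487,.0095]
    b.append((round(np.linalg.norm(P[:,None]-proj(d,p)[None],axis=2).min(1).mean(),2),round(th,2)))
print(len(xs),sorted(b)[:4])
E
```

```text
t 59.9 pos [ 0.4488 -0.0117  0.237 ] head 177.11 q [-2. -9. -2. 97.  0.  1.] w 0.0453 F [ 0.9  0.4 -0.5] -> shift [-45.9 403.6 -23. ] turn 18.72
side [ 0.4533 -0.0139  0.0487] 0.56
118 [(np.float64(0.72), np.float64(0.02)), (np.float64(0.74), np.float64(0.01)), (np.float64(0.74), np.float64(0.03)), (np.float64(0.78), np.float64(0.04))]
```

Call:
{"op": "play_rows", "data": {
  "increments": [
    [[125,-7.3,28.6,0,0],[125,-7.3,28.6,0,0],[125,-7.3,28.6,0,0],[125,-7.3,28.6,0,0],[125,-7.3,28.6,0,0],[125,-7.3,28.6,0,0],[125,-7.3,28.6,0,0],[125,-7.3,28.6,0,0],[125,-7.3,28.6,0,0],[125,-7.3,28.6,0,0],[125,-7.3,28.6,0,0],[125,-7.3,28.6,0,0],[125,-7.3,28.6,0,0],[125,-7.3,28.6,0,0],[125,0,0,0,0]]
  ]
}}

```text
time: 61.5
eef_pos: [0.5698, 0.3857, 0.2288]
tool_rot: [-0.002, 0.024, 1.0, -0.001]
contact_force: [0.4, 0.1, 0.0]
width: 0.0433
```

Call:
{"op": "play_rows", "data": {
  "increments": [
    [[130,0,0,0,-1],[130,0,0,0,-1],[130,0,0,0,-1],[130,0,0,0,-1],[130,0,0,0,-1],[130,0,0,0,-1],[130,0,0,0,-1],[130,0,0,0,-1],[130,0,0,0,-1],[130,0,0,0,-1],[130,0,0,0,-1],[130,0,0,0,-1],[130,0,0,0,-1],[130,0,0,0,-1],[130,0,0,0,-1],[130,0,0,0,-1],[130,0,0,0,-1],[130,0,0,0,-0.3],[130,0,0,0,0]]
  ]
}}

```text
time: 63.4
eef_pos: [0.5698, 0.3825, 0.2319]
tool_rot: [-0.0, -0.666, 0.746, 0.0]
contact_force: [-0.8, -0.1, -0.7]
width: 0.042
```

```bash
python3 - <<'E'
from h import *
go(.571,.383,.105,-96.6)
d=imaging.camera("side")
g=d["frame"][:,:,::-1]; k=5
x0,y0=int(proj(d,np.array([[.515,.389,.12]]))[0][0])-70,int(proj(d,np.array([[.515,.389,.12]]))[0][1])-70
f=cv2.resize(g[y0:y0+120,x0:x0+140],(700,600),interpolation=cv2.INTER_CUBIC)
for (x,y) in((.571,.383),(.515,.3895),(.4595,.395)):
    q=[np.r_[R2(-.115)@np.array([a,b])+[x,y],.132] for a,b in((-.004,-.05),(.004,-.05),(.004,.05),(-.004,.05))]
    cv2.polylines(f,[((proj(d,np.array(q))+.5-[x0,y0])*k).astype(int)],True,(0,255,0),1)
for c in ("rack","plate1"):
  for r in imaging.spot_point(c,"side")[:5]: print(c,np.round(r['point'],4),round(r['p'],2))
cv2.imwrite("pics/b11.png",f)
E
```

```text
t 63.4 pos [0.5698 0.3825 0.2319] head -96.47 q [ 34.  26.  37. 101.   0. -50.] w 0.042 F [-0.8 -0.1 -0.7] -> shift [ -0.6  -1.2 126.9] turn 0.03
rack [5.141e-01 3.860e-01 5.000e-04] 0.88
rack [ 0.7645 -0.0567 -0.0012] 0.15
plate1 [0.4657 0.3946 0.0082] 0.98
plate1 [0.5169 0.3834 0.0157] 0.86
plate1 [0.575  0.382  0.0177] 0.7
plate1 [ 0.5005 -0.0606  0.0246] 0.64
plate1 [0.4988 0.5444 0.0045] 0.61
```

View pics/b11.png

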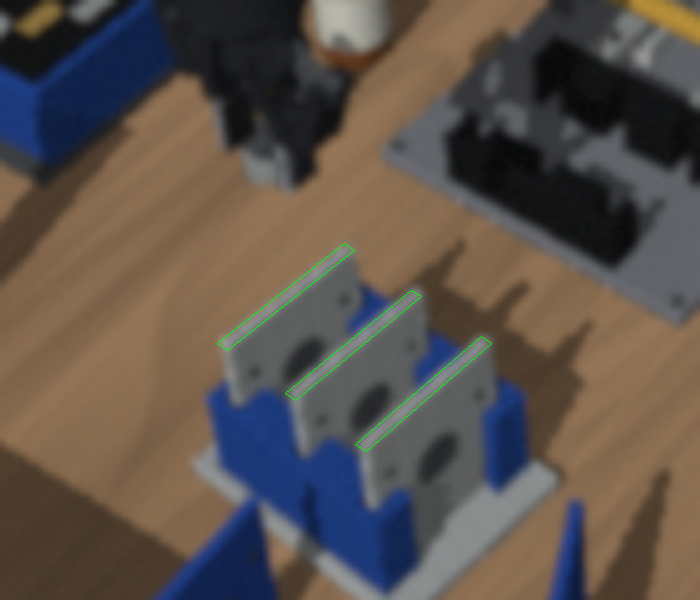

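Call:
{"op": "play_rows", "data": {
  "increments": [
    [[130,-0.6,-1.2,20,0],[130,0,0,20,0],[130,0,0,20,0],[130,0,0,20,0],[130,0,0,20,0],[130,0,0,15,0],[130,0,0,10,0],[130,0,0,8,0],[130,0,0,0,0],[255,0,0,0,0],[255,0,0,0,0],[255,0,0,0,0],[255,0,0,0,0],[255,0,0,0,0],[255,0,0,0,0],[255,0,0,0,0]]
  ]
}}

```text
time: 65.15
eef_pos: [0.5716, 0.3838, 0.1005]
tool_rot: [0.001, -0.667, 0.745, -0.0]
contact_force: [-0.2, 0.6, 6.1]
width: 0.0071
```

Call:
{"op": "play_rows", "data": {
  "increments": [
    [[255,0,0,-5,0],[255,0,0,-10,0],[255,0,0,-15,0],[255,0,0,-15,0],[255,0,0,-15,0],[255,0,0,-15,0],[255,0,0,-15,0],[255,0,0,-10,0],[255,0,0,0,0]]
  ]
}}

```text
time: 66.05
eef_pos: [0.5716, 0.3837, 0.2011]
tool_rot: [0.001, -0.667, 0.745, -0.0]
contact_force: [0.1, -0.4, -2.2]
width: 0.0064
```

```bash
python3 - <<'E'
from h import *
for c in("top","side"):
    d=imaging.camera(c)
    for r in imaging.spot_point('slot2',c)[:4]: print(c,np.round(r['point'],4),round(r['p'],2),"local",(R2(.05)@(np.array(r['point'][:2])-[.5487,.0095])).round(4))
for lx in(-.056,0,.056): print((R2(-.05)@[lx,.1065]+[.5487,.0095]).round(4))
t=R2(-.05)@[.056,.1065]+[.5487,.0095]
go(t[0],t[1],.2,-92.9)
E
```

```text
top [0.496  0.1183 0.0165] 0.94 local [-0.0581  0.106 ]
top [0.5535 0.1128 0.0128] 0.91 local [-0.0004  0.1034]
top [0.6095 0.1075 0.0093] 0.82 local [0.0558 0.1009]
side [0.5534 0.108  0.0106] 0.91 local [-0.0002  0.0986]
side [0.6096 0.1114 0.0101] 0.88 local [0.0557 0.1048]
side [0.4983 0.1139 0.0116] 0.65 local [-0.0556  0.1018]
[0.4981 0.1187]
[0.554  0.1159]
[0.61   0.1131]
t 66.25 pos [0.571  0.3833 0.1983] head -96.39 q [ 34.  25.  32.  97.   0. -50.] w 0.0067 F [-0.6 -0.7 -3.1] -> shift [264.2 -68.8  -1.7] turn -0.7
```

Call:
{"op": "play_rows", "data": {
  "increments": [
    [[255,11,-2.9,0,0],[255,22.2,-5.7,0,0],[255,22.2,-5.7,0,0],[255,22.2,-5.7,0,0],[255,22.2,-5.7,0,0],[255,22.2,-5.7,0,0],[255,22.2,-5.7,0,0],[255,22.2,-5.7,0,0],[255,22.2,-5.7,0,0],[255,22.2,-5.7,0,0],[255,22.2,-5.7,0,0],[255,22.2,-5.7,0,0],[255,11,-2.8,0,0],[255,0,0,0,-0.7],[255,0,0,0,0]]
  ]
}}

```text
time: 67.75
eef_pos: [0.6094, 0.1107, 0.1992]
tool_rot: [-0.0, -0.689, 0.725, 0.0]
contact_force: [0.1, 0.9, -1.6]
width: 0.0064
```

```bash
python3 - <<'E'
from h import *
go(.6099,.1106,.16,-92.9)
measure("plate1",[.6099,.1106,-.05],get_state()["eef_pos"][2]-.1005+.012,.08,cams=("side",))
E
```

```text
t 67.75 pos [0.6094 0.1107 0.1992] head -92.88 q [ 10.  14.  18.  94.   0. -77.] w 0.0064 F [ 0.1  0.9 -1.6] -> shift [ 0.1 -0.5 39.2] turn 0.0
plate1 [('side', [0.5817, 0.1448, -0.0234], np.float64(0.56))] BOTH [0.5817, 0.1448, -0.0234] 0.56
```

Call:
{"op": "play_rows", "data": {
  "increments": [
    [[255,0.1,-0.5,15,0],[255,0,0,15,0],[255,0,0,15,0],[255,0,0,6,0],[255,0,0,5,0],[255,0,0,5,0],[255,0,0,0,0]]
  ]
}}

```text
time: 68.55
eef_pos: [0.61, 0.1113, 0.1381]
tool_rot: [-0.0, -0.689, 0.725, 0.0]
contact_force: [0.7, 0.1, -2.6]
width: 0.0067
```

Call:
{"op": "play_rows", "data": {
  "increments": [
    [[255,0,0,6,0],[255,0,0,6,0],[255,0,0,6,0],[255,0,0,6,0],[255,0,0,5,0],[255,0,0,4,0],[255,0,0,0,0]]
  ]
}}

```text
time: 69.25
eef_pos: [0.6098, 0.1111, 0.1046]
tool_rot: [-0.0, -0.689, 0.725, 0.0]
contact_force: [-0.7, -0.1, -3.1]
width: 0.0068
```

Call:
{"op": "play_rows", "data": {
  "increments": [
    [[255,0,0,2,0],[255,0,0,1.5,0],[255,0,0,1.5,0],[255,0,0,0,0]]
  ]
}}

```text
time: 69.65
eef_pos: [0.6102, 0.1112, 0.1005]
tool_rot: [0.0, -0.689, 0.725, -0.0]
contact_force: [0.0, 0.7, -3.0]
width: 0.0065
```

Call:
{"op": "play_rows", "data": {
  "increments": [
    [[255,0,0,1.5,0],[255,0,0,1.5,0],[255,0,0,0,0]]
  ]
}}

```text
time: 69.95
eef_pos: [0.6109, 0.1111, 0.1005]
tool_rot: [0.002, -0.689, 0.725, -0.001]
contact_force: [-3.8, -1.7, 15.3]
width: 0.0066
```

Call:
{"op": "play_rows", "data": {
  "increments": [
    [[255,0,0,-3,0],[130,0,0,0,0],[130,0,0,0,0],[130,0,0,0,0],[130,0,0,0,0],[130,0,0,-5,0],[130,0,0,-15,0],[130,0,0,-20,0],[130,0,0,-30,0],[130,0,0,-30,0],[130,0,0,-30,0],[130,0,0,0,0]]
  ]
}}

```text
time: 71.15
eef_pos: [0.6112, 0.1114, 0.2365]
tool_rot: [0.003, -0.689, 0.725, -0.002]
contact_force: [0.5, 0.1, 0.1]
width: 0.0419
```

```bash
python3 - <<'E'
from h import *
go(.5155,.3895,.23,-96.6)
E
```

```text
t 71.15 pos [0.6112 0.1114 0.2365] head -92.89 q [ 10.  15.  23.  98.  -0. -77.] w 0.0419 F [0.5 0.1 0.1] -> shift [-273.   109.6    6.5] turn 0.74
```

Call:
{"op": "play_rows", "data": {
  "increments": [
    [[130,-22.75,9.1,0,0],[130,-22.75,9.1,0,0],[130,-22.75,9.1,0,0],[130,-22.75,9.1,0,0],[130,-22.75,9.1,0,0],[130,-22.75,9.1,0,0],[130,-22.75,9.1,0,0],[130,-22.75,9.1,0,0],[130,-22.75,9.1,0,0],[130,-22.75,9.1,0,0],[130,-22.75,9.1,0,0],[130,-22.75,9.1,0,0],[130,0,0,0,0.74],[130,0,0,0,0]]
  ]
}}

```text
time: 72.55
eef_pos: [0.5144, 0.39, 0.2306]
tool_rot: [-0.0, -0.665, 0.747, -0.0]
contact_force: [0.4, 0.1, -0.3]
width: 0.0419
```

```bash
python3 - <<'E'
from h import *
go(.5155,.3895,.1,-96.6)
d=imaging.camera("side")
for r in imaging.spot_point("plate1","side")[:6]: print(np.round(r['point'],4),round(r['p'],2))
E
```

```text
t 72.55 pos [0.5144 0.39   0.2306] head -96.58 q [ 37.  19.  28.  99.  -0. -46.] w 0.0419 F [ 0.4  0.1 -0.3] -> shift [  0.3  -1.2 130.6] turn 0.0
[0.463  0.3967 0.0109] 0.77
[ 0.3276  0.4466 -0.0005] 0.72
[0.4992 0.5448 0.0028] 0.72
[0.6114 0.1065 0.0127] 0.59
[0.5139 0.3852 0.0139] 0.56
```

Call:
{"op": "play_rows", "data": {
  "increments": [
    [[130,0.3,-1.2,20,0],[130,0,0,20,0],[130,0,0,20,0],[130,0,0,20,0],[130,0,0,20,0],[130,0,0,15,0],[130,0,0,10,0],[130,0,0,5.5,0],[130,0,0,0,0],[255,0,0,0,0],[255,0,0,0,0],[255,0,0,0,0],[255,0,0,0,0],[255,0,0,0,0],[255,0,0,0,0],[255,0,0,0,0]]
  ]
}}

```text
time: 74.25
eef_pos: [0.5163, 0.3893, 0.1009]
tool_rot: [0.001, -0.665, 0.747, -0.0]
contact_force: [-0.6, 1.4, 6.0]
width: 0.0065
```

Call:
{"op": "play_rows", "data": {
  "increments": [
    [[255,0,0,-5,0],[255,0,0,-10,0],[255,0,0,-15,0],[255,0,0,-15,0],[255,0,0,-15,0],[255,0,0,-15,0],[255,0,0,-15,0],[255,0,0,-10,0],[255,0,0,0,0]]
  ]
}}

```text
time: 75.15
eef_pos: [0.5164, 0.3893, 0.2022]
tool_rot: [0.001, -0.665, 0.747, -0.0]
contact_force: [0.6, 0.4, -3.1]
width: 0.0067
```

```bash
python3 - <<'E'
from h import *
t=R2(-.05)@[0,.104]+[.5487,.0095]; print(t.round(4))
go(t[0],t[1],.2,-92.9)
E
```

```text
[0.5539 0.1134]
t 75.15 pos [0.5164 0.3893 0.2022] head -96.59 q [ 37.  18.  23.  95.   0. -46.] w 0.0067 F [ 0.6  0.4 -3.1] -> shift [269.8 -68.9   2.2] turn -0.74
```

Call:
{"op": "play_rows", "data": {
  "increments": [
    [[255,11.4,-2.9,0,0],[255,22.5,-5.75,0,0],[255,22.5,-5.75,0,0],[255,22.5,-5.75,0,0],[255,22.5,-5.75,0,0],[255,22.5,-5.75,0,0],[255,22.5,-5.75,0,0],[255,22.5,-5.75,0,0],[255,22.5,-5.75,0,0],[255,22.5,-5.75,0,0],[255,22.5,-5.75,0,0],[255,22.5,-5.75,0,0],[255,11.4,-2.8,0,0],[255,0,0,0,-0.74],[255,0,0,0,0]]
  ]
}}

```text
time: 76.65
eef_pos: [0.5531, 0.1119, 0.1994]
tool_rot: [-0.0, -0.689, 0.725, 0.0]
contact_force: [-0.2, -0.1, -2.1]
width: 0.0067
```

```bash
python3 - <<'E'
from h import *
go(.5539,.1134,.16,-92.9)
E
```

```text
t 76.65 pos [0.5531 0.1119 0.1994] head -92.88 q [ 11.   7.   9.  93.   0. -76.] w 0.0067 F [-0.2 -0.1 -2.1] -> shift [-1.6 -0.7 39.4] turn 0.0
```

Call:
{"op": "play_rows", "data": {
  "increments": [
    [[255,-1.2,-0.7,15,0],[255,0,0,15,0],[255,0,0,15,0],[255,0,0,6,0],[255,0,0,5,0],[255,0,0,5,0],[255,0,0,0,0]]
  ]
}}

```text
time: 77.35
eef_pos: [0.554, 0.1137, 0.1386]
tool_rot: [-0.0, -0.689, 0.725, 0.0]
contact_force: [-0.1, 0.4, -2.9]
width: 0.0068
```

Call:
{"op": "play_rows", "data": {
  "increments": [
    [[255,0,0,6,0],[255,0,0,6,0],[255,0,0,6,0],[255,0,0,6,0],[255,0,0,5,0],[255,0,0,5,0],[255,0,0,0,0]]
  ]
}}

```text
time: 78.05
eef_pos: [0.5538, 0.1136, 0.104]
tool_rot: [-0.001, -0.689, 0.725, 0.0]
contact_force: [-0.1, 0.3, -2.4]
width: 0.0068
```

Call:
{"op": "play_rows", "data": {
  "increments": [
    [[255,0,0,2,0],[255,0,0,1.5,0],[255,0,0,1.5,0],[255,0,0,0,0]]
  ]
}}

```text
time: 78.45
eef_pos: [0.5546, 0.1136, 0.101]
tool_rot: [0.001, -0.689, 0.725, -0.0]
contact_force: [-0.4, -0.7, 5.0]
width: 0.0067
```

Call:
{"op": "play_rows", "data": {
  "increments": [
    [[130,0,0,0,0],[130,0,0,0,0],[130,0,0,0,0],[130,0,0,0,0],[130,0,0,-5,0],[130,0,0,-15,0],[130,0,0,-20,0],[130,0,0,-30,0],[130,0,0,-30,0],[130,0,0,-30,0],[130,0,0,0,0]]
  ]
}}

```text
time: 79.55
eef_pos: [0.5554, 0.1139, 0.2357]
tool_rot: [0.003, -0.689, 0.725, -0.002]
contact_force: [0.7, 0.3, 0.4]
width: 0.0416
```

```bash
python3 - <<'E'
from h import *
go(.460,.3955,.23,-96.6)
E
```

```text
t 79.55 pos [0.5554 0.1139 0.2357] head -92.89 q [ 12.   7.  14.  96.  -0. -76.] w 0.0416 F [0.7 0.3 0.4] -> shift [-276.5  109.5    5.7] turn 0.74
```

Call:
{"op": "play_rows", "data": {
  "increments": [
    [[130,-23,9.1,0,0],[130,-23,9.1,0,0],[130,-23,9.1,0,0],[130,-23,9.1,0,0],[130,-23,9.1,0,0],[130,-23,9.1,0,0],[130,-23,9.1,0,0],[130,-23,9.1,0,0],[130,-23,9.1,0,0],[130,-23,9.1,0,0],[130,-23,9.1,0,0],[130,-23,9.1,0,0],[130,0,0,0,0.74],[130,0,0,0,0]]
  ]
}}

```text
time: 80.95
eef_pos: [0.4586, 0.3954, 0.2301]
tool_rot: [-0.0, -0.665, 0.747, -0.0]
contact_force: [0.6, -0.6, 0.2]
width: 0.0418
```

```bash
python3 - <<'E'
from h import *
go(.460,.3955,.1,-96.6)
E
```

```text
t 80.95 pos [0.4586 0.3954 0.2301] head -96.58 q [ 41.  13.  20.  97.  -0. -43.] w 0.0418 F [ 0.6 -0.6  0.2] -> shift [ -0.3  -1.3 130.1] turn 0.0
```

Call:
{"op": "play_rows", "data": {
  "increments": [
    [[130,-0.3,-1.3,20,0],[130,0,0,20,0],[130,0,0,20,0],[130,0,0,20,0],[130,0,0,20,0],[130,0,0,15,0],[130,0,0,10,0],[130,0,0,5,0],[130,0,0,0,0],[255,0,0,0,0],[255,0,0,0,0],[255,0,0,0,0],[255,0,0,0,0],[255,0,0,0,0],[255,0,0,0,0],[255,0,0,0,0]]
  ]
}}

```text
time: 82.55
eef_pos: [0.4607, 0.3953, 0.1009]
tool_rot: [0.001, -0.665, 0.747, 0.0]
contact_force: [-0.4, 0.1, 6.1]
width: 0.0068
```

Call:
{"op": "play_rows", "data": {
  "increments": [
    [[255,0,0,-5,0],[255,0,0,-10,0],[255,0,0,-15,0],[255,0,0,-15,0],[255,0,0,-15,0],[255,0,0,-15,0],[255,0,0,-15,0],[255,0,0,-10,0],[255,0,0,0,0]]
  ]
}}

```text
time: 83.45
eef_pos: [0.4609, 0.3954, 0.2022]
tool_rot: [0.002, -0.665, 0.747, -0.0]
contact_force: [0.5, 0.7, -2.0]
width: 0.0067
```

```bash
python3 - <<'E'
from h import *
t=R2(-.05)@[-.056,.104]+[.5487,.0095]; print(t.round(4))
go(t[0],t[1],.2,-92.9)
E
```

```text
[0.498  0.1162]
t 83.45 pos [0.4609 0.3954 0.2022] head -96.59 q [ 41.  12.  16.  94.  -0. -43.] w 0.0067 F [ 0.5  0.7 -2. ] -> shift [273.1 -68.9   2.2] turn -0.74
```

Call:
{"op": "play_rows", "data": {
  "increments": [
    [[255,11.4,-2.9,0,0],[255,22.7,-5.75,0,0],[255,22.7,-5.75,0,0],[255,22.7,-5.75,0,0],[255,22.7,-5.75,0,0],[255,22.7,-5.75,0,0],[255,22.7,-5.75,0,0],[255,22.7,-5.75,0,0],[255,22.7,-5.75,0,0],[255,22.7,-5.75,0,0],[255,22.7,-5.75,0,0],[255,22.7,-5.75,0,0],[255,11.4,-2.8,0,0],[255,0,0,0,-0.74],[255,0,0,0,0]]
  ]
}}

```text
time: 84.95
eef_pos: [0.4973, 0.1158, 0.1994]
tool_rot: [-0.0, -0.689, 0.725, 0.0]
contact_force: [-0.2, -0.0, -1.8]
width: 0.0067
```

```bash
python3 - <<'E'
from h import *
go(.498,.1162,.16,-92.9)
E
```

```text
t 84.95 pos [0.4973 0.1158 0.1994] head -92.89 q [ 13.  -1.   2.  92.   0. -74.] w 0.0067 F [-0.2 -0.  -1.8] -> shift [-0.5 -0.7 39.4] turn 0.0
```

Call:
{"op": "play_rows", "data": {
  "increments": [
    [[255,-0.5,-0.7,15,0],[255,0,0,15,0],[255,0,0,15,0],[255,0,0,6,0],[255,0,0,5,0],[255,0,0,5,0],[255,0,0,0,0]]
  ]
}}

```text
time: 85.65
eef_pos: [0.4982, 0.1169, 0.1386]
tool_rot: [-0.0, -0.689, 0.725, 0.0]
contact_force: [0.1, -0.0, -2.1]
width: 0.0062
```

Call:
{"op": "play_rows", "data": {
  "increments": [
    [[255,0,0,6,0],[255,0,0,6,0],[255,0,0,6,0],[255,0,0,6,0],[255,0,0,5,0],[255,0,0,5,0],[255,0,0,0,0]]
  ]
}}

```text
time: 86.35
eef_pos: [0.4979, 0.1167, 0.104]
tool_rot: [-0.0, -0.689, 0.725, 0.0]
contact_force: [-0.5, -0.7, -2.7]
width: 0.0066
```

Call:
{"op": "play_rows", "data": {
  "increments": [
    [[255,0,0,2,0],[255,0,0,1.5,0],[255,0,0,1.5,0],[255,0,0,0,0]]
  ]
}}

```text
time: 86.75
eef_pos: [0.4987, 0.1168, 0.1009]
tool_rot: [0.001, -0.689, 0.725, -0.0]
contact_force: [-0.8, -1.5, 4.9]
width: 0.007
```

Seated at the pick-up height. I'll release, rise, and draw back towards the robot so both cameras can see.

Call:
{"op": "play_rows", "data": {
  "increments": [
    [[130,0,0,0,0],[130,0,0,0,0],[130,0,0,0,0],[130,0,0,0,0],[130,0,0,-5,0],[130,0,0,-15,0],[130,0,0,-20,0],[130,0,0,-30,0],[130,0,0,-30,0],[130,0,0,-30,0],[130,-15,-20,0,0],[130,-15,-20,0,0],[130,-15,-20,0,0],[130,-15,-20,0,0],[130,-15,-20,0,0],[130,-15,-20,0,0],[130,-15,-20,0,0],[130,-15,-20,0,0],[130,0,0,0,0]]
  ]
}}

```text
time: 88.65
eef_pos: [0.6656, 0.23, 0.2284]
tool_rot: [-0.001, -0.689, 0.724, 0.0]
contact_force: [0.8, -0.7, -0.2]
width: 0.0417
```

```bash
python3 - <<'E'
from h import *
go(.4,.3,.2)
for lx in(.045,-.045):
    t=R2(-.05)@[lx,-.071]+[.5487,.0095]; print("target",t.round(4))
for c in("top","side"):
    d=imaging.camera(c)
    for q in("rail1","rail1_carriage","plate1","bar_grip","stand"):
        print(c,q,[(np.round(r['point'],3).tolist(),round(r['p'],2)) for r in imaging.spot_point(q,c)[:6]])
    f=d["frame"][:,:,::-1]
    u=proj(d,np.array([[.55,.0,.05]]))[0].astype(int)
    cv2.imwrite(f"pics/e_{c}.png",cv2.resize(f[u[1]-75:u[1]+75,u[0]-100:u[0]+100],(800,600),interpolation=cv2.INTER_CUBIC))
E
```

```text
t 88.65 pos [0.6656 0.23   0.2284] head -92.84 q [ 19.  29.  41. 102.   0. -68.] w 0.0417 F [ 0.8 -0.7 -0.2] -> shift [-56.8 268.8  28.4] turn None
target [ 0.5901 -0.0637]
target [ 0.5002 -0.0592]
top rail1 [([0.501, -0.061, 0.023], 0.95), ([0.592, -0.066, 0.018], 0.89), ([0.425, -0.666, 0.001], 0.81), ([0.356, -0.141, -0.001], 0.59)]
top rail1_carriage [([0.589, -0.132, 0.036], 0.77)]
top plate1 [([0.496, 0.546, -0.003], 0.79), ([0.608, 0.11, 0.014], 0.53), ([0.558, 0.107, 0.009], 0.49), ([0.497, 0.114, 0.013], 0.48), ([0.328, 0.448, 0.001], 0.48)]
top bar_grip [([0.452, -0.012, 0.051], 0.6)]
top stand [([0.677, -0.404, 0.002], 0.79), ([0.771, 0.092, 0.002], 0.57)]
side rail1 [([0.498, -0.057, 0.025], 0.89), ([0.598, -0.057, 0.021], 0.88)]
side rail1_carriage [([0.589, -0.129, 0.038], 0.81)]
side plate1 [([0.554, 0.107, 0.014], 0.98), ([0.613, 0.109, 0.014], 0.95), ([0.503, 0.118, 0.009], 0.83), ([0.494, 0.546, 0.006], 0.64), ([0.332, 0.448, 0.0], 0.6), ([0.553, 0.11, 0.012], 0.56)]
side bar_grip [([0.496, -0.064, 0.022], 0.57), ([0.453, -0.013, 0.048], 0.55)]
side stand [([0.676, -0.4, 0.004], 0.6)]
```

View pics/e_top.png

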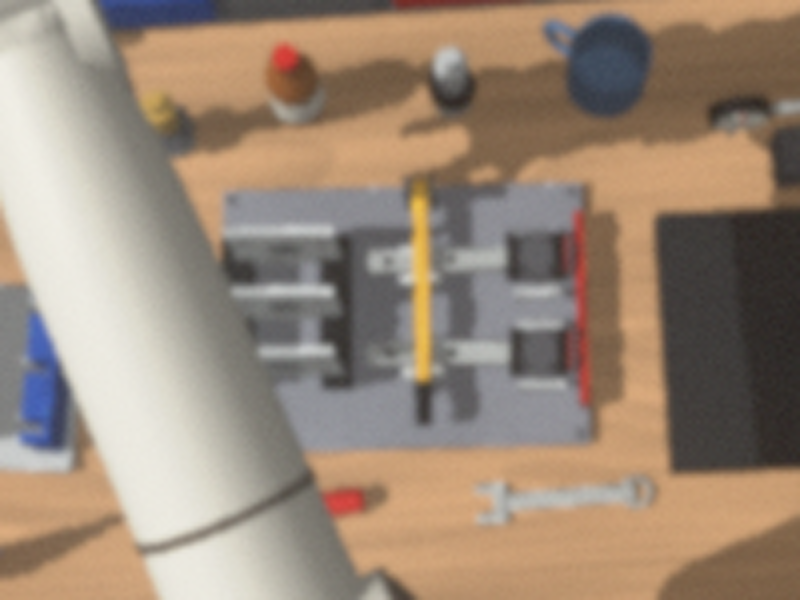

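View pics/e_side.png

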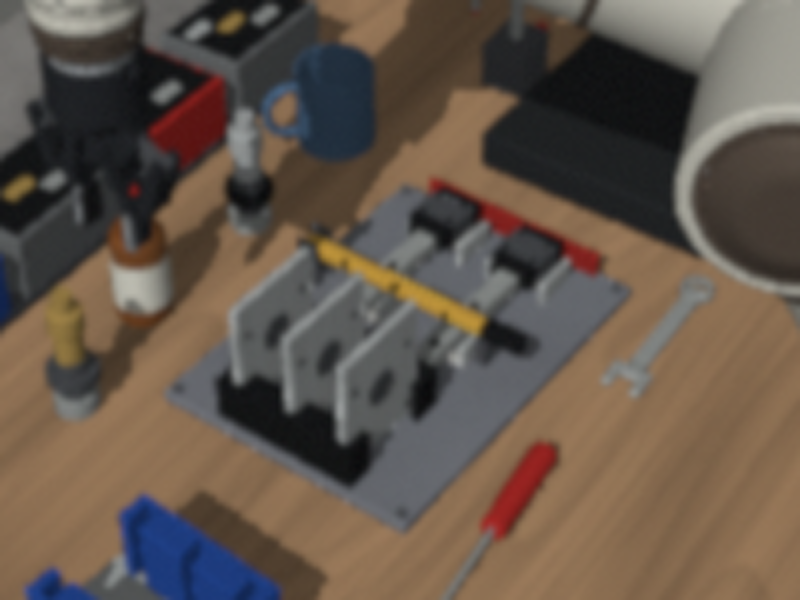

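```bash
python3 -c "
from workcell import ticket; print(ticket.job_done())"
```

```text
the job is handed in; nothing more can be done
None
```

I loaded the pallet with both rails and all three side plates and handed the job in at about 89 s of the 210 s allowed. No verdict is reported.

**What was done:** I swung the yellow bar up and turned each rail end for end. Each one is in a lane with its carriage in the pocket at the red end. The bar then went down to its stop, where I felt about 45 N. After that I moved the three plates from the rack into slots 3, 2 and 1.

**Last checks, from both cameras, with the gripper about 80 mm clear of the parts:**
- **Rails:** measured origins are within about 8 mm of the lane seats, mostly within 4 mm. The largest differences came from the side camera, which reads about 2–3 mm high in x. Contact was felt at seat height on both.
- **Plates:** each stopped at the height it was picked from, with its origin at z ≈ 0.01 m in its own slot.
- **Bar:** the handle reads 0.048–0.051 m high, against 0.049 m when fully down.
- **Other things:** the stand reads where it was at the start. In the last pictures the dies, bottle, mug, spanner and screwdriver look undisturbed.

**What went wrong or disagreed:**
- **Missed grasp:** the first try at the bar handle closed on nothing. The fingertips really sit about 6 mm behind the reported tool point, not 22 mm ahead, so I corrected for that by contact and pictures.
- **Bar angle:** fitting the bar's colour in the picture gave 0.02 rad instead of 0. I took that as error in the fit, given the felt stop and the handle height.
- **Wrong direction at the end:** the final withdrawal went away from the robot. It passed about 80 mm above the bottles and dies and touched nothing.

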